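Weigh the flower carrier on the spring balance and pack it

ROBOT

A 6-joint arm with a two-finger parallel gripper is mounted at the origin on the work surface. World frame = base frame: x ahead of the robot, y to its left, z up, the work surface at z = 0. Lengths are in m, angles in rad, forces in N, time in s.
With the tool pointing down it reaches from about 0.3 to 0.75 m from the base axis. Payload 8.5 kg.
Tool frame: the origin (TCP) lies midway between the tips of the shut fingers; the grasp point (between the pads) lies 19 mm behind it (manip.grasp_offset is the distance from the TCP to the grasp point, in m); z points along the fingers, y is the line along which they close (so a half turn about z gives the same grasp; the last joint's range is limited). The gripper opens to 85 mm and grips with 20 to 120 N. Pads are 22 mm wide; open, the fingers measure 114 mm over their backs; the gripper's body (76 mm by 85 mm) begins 54 mm behind the grasp point. The pads swing forward as they close: fully open they stand 13 mm farther back than shut.
Start: joints at [1.078, 0.381, 1.297, -0, 1.464, -0.215], TCP at [0.151, 0.529, 0.231] pointing down, gripper open.
Joint ranges: [-3.11, 3.11], [-0.89, 2.33], [0.22, 2.48], [-1.42, 4.56], [0.17, 2.85], [-2.88, 2.88]. Speed limits (rad/s): [2.39, 2.39, 3.14, 3.14, 3.14, 3.14].

INTERFACE

Orientations are given as a rotation vector (axis times angle).
In Python, from station import get_obs, eyes, workorder, manip gives the robot as it stands.
- The arm moves only by the tool send_rows, never from a script. Its arguments are lists of equal length, an entry for each row: "xyz": the shift along the world's x, y, z each as a share of 100 mm, from -1 to 1, a list of three; "rotation": the turn, a rotation vector about the world's x, y, z each as a share of 180 degrees, from -1 to 1, a list of three; "jaw": the closure, from -1 (fully open) to 1 (shut), so that 0 is half open. A call has 1 to 10 rows; each row is the pose to reach, as a shift and turn from the pose commanded when the call began, turning the shorter way round; what a row does not reach only later rows make up. A row lasts 1/8 s, in which the tool goes at most 62.5 mm and 10.7 degrees, less where a joint would pass 70% of its speed; a pose out of reach is approached as far as the arm can. A call with a number of a shift or a turn outside -1 to 1 is refused whole. A call with a gripper value outside its range is refused whole. The fingers move at their own pace and stop on an object; the grip force is fixed at half the most. Time passes only in rows, so rows that repeat a pose let the fingers close. It gives the time, the measured TCP pose, the force, the opening and the grip force at its end, in the units of the state.
- get_obs(): the state, without advancing time (a new reading comes with each control period).
- eyes.capture(name): name is "scene" or "top" or "wrist"; returns a dict with "pixels" (480x640x3 uint8, red, green, blue), "fovy" (degrees; the focal length in pixels is half the picture's height over the tangent of half this angle, whatever the lens; pixels are square), "cx", "cy" (the principal point, pixels), "pose" (4x4, takes a point from camera to world coordinates); the wrist camera has in their place "hand_eye" (4x4, takes a point from camera to tool coordinates, whose origin is the TCP and whose axes are the flange's). Camera axes: x right, y down, z forward; pixel columns grow to the right and rows downward; lengths in m; the calibration is good to about 2 mm. The wrist camera is an equidistant fisheye: a pixel r from the principal point sees the ray r / f radians off the axis. A picture is of the moment at which its call begins: read the wrist's pose just before it. There is no depth.
- workorder.job_done(): hands the job in; it is judged then, once.
The state is a dict: "time_s": time; "joints": joint angles; "qd": joint speeds; "joint_torque": joint torques, N m; "eef_pos": TCP position; "eef_rot": TCP orientation; "wrist_force": force on the tool from outside, world axes, zero at the start; "moment": the same for the moment, N m; "grip_width": finger opening in m; "gripper_force": force on a finger pad.
Only numpy, scipy, OpenCV 4.12 (cv2) and the standard library are available. Lean on these libraries where they do the work, as an engineer would, in place of code of your own. Each camera call takes 0.05 s, during which the arm holds its last target. There are 200 camera calls.

TASK

Weigh the finished flower carrier that stands on the table: hang it by the middle of its top bar on the hook of the spring balance, letting the hook take the weight gently, let go, and leave it hanging freely until it is quite still for a good second. Then take it off the hook and set it down upright and square on the cork liner in the empty bay of the delivery crate, without dropping it, letting go of it there. Do not tip the carrier, and leave the packed carrier and everything else on the table as it is.

Things in the scene. Friction and masses are not known exactly. Their poses are not given: they have to be found in the camera images.
- carrier_bar (a point): Centre of the top bar of the black flower carrier (pink band, pink rosette) to be weighed. The straight bar runs along own x: 160 mm long, 10 mm thick (y), 16 mm high; centre 197 mm above the tub's underside, bar underside 189 mm. Free to grasp from x = -60 to +60 mm; below it is an open window (plants stay under 105 mm). Own z up. The same both ways round.
- carrier: The same loose, rigid carrier, 260 to 460 g; origin under the centre of its tub, 160 (x) x 104 (y) x 60 mm high. Four slim legs, 16 mm wide in x, lean in from the tub's corners to the bar's ends (x = -64 to -80 and 64 to 80 mm). Weight centre on own z, 40 to 80 mm up. Starts upright on the table, x axis within 0.8 rad of world x.
- hook_seat (a point): Inner bottom of the balance's steel hook, where a hung bar rests; goes down with the hook; empty, 270 mm above the table. Axes are the stand's. The 6 mm wire lies in own y-z: mouth towards own -y, back wire at y = +20 mm, curving in 60 to 76 mm up to a shank on the axis. A bar along own x goes in from -y, underside above the tip (29 mm), top below 58 mm, then down.
- hook_tip (a point): The red tip of the hook, 4 mm in radius: its centre, at y = -21 mm and 25 mm above hook_seat, in the stand's axes. The inside of the bowl is 34 mm wide at the tip and 10 mm at its flat bottom.
- hook (a joint): How far the spring is drawn out, m: 0 with the hook empty (against its stop), up to 0.095, growing as the hook goes down. Spring rate 100 N/m: 10 mm per 100 g, so the carrier draws it 25 to 45 mm; a load let go bobs for 1 to 3 s. The hook only moves up and down; it does not turn.
- stand: Fixed weighing stand; origin on the table right under the hook. Base plate 14 mm high, x -30 to 200, y -70 to 70 mm; post of radius 9 mm at x = +165 mm, 644 mm high; arm 12 mm thick from the post to x = 0, 612 mm up; below it on the axis the balance's upright tube, 25 mm across, 376 to 590 mm above the table, a red index collar moving with the hook.
- liner_top (a point): The cork liner, 150 (own x) x 95 (own y) x 2 mm, on the floor of the crate's empty bay; this point is the centre of its top face, 8 mm above the table. Its axes are the crate's. The bay is 182 (x) x 124 (y) mm inside, centred on it, its walls 56 mm high over the table: 10 mm to spare round the tub.
- crate: Fixed light-wood delivery crate with two bays side by side along own y, 194 (x) x 266 (y) mm, walls 6 mm thick and 56 mm high, floor 6 mm; origin under its centre. Bay centres at y = -64.5 and +64.5 mm; either may be the empty one.
- packed: A second, like carrier (cream and green plants) already packed in the other bay: leave it. Origin under its tub, same sizes: 205 mm high, its top bar along own x.
- bottle: Clear water bottle with red cap, 62 mm across, 200 mm high; origin under its centre. Leave it.
- spool: Pink ribbon spool lying flat, 76 mm across, 30 mm high; origin under its centre. Leave it.
- pot: Terracotta pot with a succulent, 66 mm across, about 85 mm high; origin under its centre. Leave it.
- mug: White mug, 72 mm across, 85 mm high, handle at own +y; origin under its centre. Leave it.
- snips: Red-handled snips lying flat, 130 x 60 x 15 mm, blades to own +x; origin under the pivot. Leave them.
- book: Blue book lying flat, 128 x 188 x 22 mm; origin under its centre. Leave it.
- stapler: Red and black stapler, 120 x 34 x 45 mm; origin under its centre. Leave it.
There are look-alikes about, which are no part of the job. What is shaped like the carrier but purple is not meant.

How it is judged:
By the outcome, as a careful person would: the job done as asked, in the order asked, and still so for the second after the job is handed in, with the robot touching nothing.
It also fails if it takes over 67 s, if anything falls off the work surface, if the arm or the gripper's body presses on something with over 40 N, if the wrist force passes 120 N, or if a joint passes its speed limit or range.

## Working session

There is one attempt and no reset: what is moved stays moved. The work goes in short steps, Python scripts to look and compute and a tool call to move; the robot and the scene stay as the last step left them, time stands still between calls to the robot, and variables do not carry over. Pictures are saved under pics/ and viewed, at most 10 in all, crops included, and the job is handed in when it is done.

Besides the shell and the picture viewer there is one more tool, called after "Call:" by a JSON object that holds its "name" and its "arguments", one argument or row to a line. send_rows: Moves the arm, as the interface text tells. Shift numbers are shares of 100 mm and turn numbers shares of 180 degrees, none past 1 either way. Its arguments: {"type":"object","properties":{"xyz":{"type":"array"},"rotation":{"type":"array"},"jaw":{"type":"array"}},"required":["xyz","rotation","jaw"]}

```bash
mkdir -p pics; cat > h.py <<'E'
import numpy as np, cv2
from scipy.spatial.transform import Rotation as R
from station import get_obs, eyes, workorder, manip
def cap(n,fn=None):
    o=get_obs(); c=eyes.capture(n); c['obs']=o
    if n=='wrist':
        T=np.eye(4);T[:3,:3]=R.from_rotvec(o['eef_rot']).as_matrix();T[:3,3]=o['eef_pos'];c['pose']=T@np.array(c['hand_eye'])
    c['fish']=n=='wrist'; c['pose']=np.array(c['pose'])
    c['f']=240/np.tan(np.radians(c['fovy'])/2)
    if fn: cv2.imwrite('pics/'+fn,c['pixels'][:,:,::-1])
    return c
def ray(c,u,v):
    a=np.array([u-c['cx'],v-c['cy']],float)
    if c['fish']:
        r=np.hypot(*a);t=r/c['f'];d=np.r_[a/max(r,1e-9)*np.sin(t),np.cos(t)]
    else: d=np.r_[a/c['f'],1]; d/=np.linalg.norm(d)
    return c['pose'][:3,3],c['pose'][:3,:3]@d
def onz(c,u,v,z):
    p,d=ray(c,u,v); return p+d*(z-p[2])/d[2]
def tri(*rs):
    A=0;b=0
    for p,d in rs: M=np.eye(3)-np.outer(d,d);A=A+M;b=b+M@p
    x=np.linalg.solve(A,b); return x,[np.linalg.norm((np.eye(3)-np.outer(d,d))@(x-p)) for p,d in rs]
def proj(c,P):
    q=c['pose'][:3,:3].T@(np.array(P)-c['pose'][:3,3])
    if c['fish']:
        r=np.hypot(q[0],q[1]);t=np.arctan2(r,q[2]);return q[:2]/r*t*c['f']+[c['cx'],c['cy']]
    return q[:2]/q[2]*c['f']+[c['cx'],c['cy']]
E
python3 - <<'E'
from h import *
for n in('scene','top'):
    c=cap(n,n+'0.png');print(n,c['fovy'],c['cx'],c['cy'],c['pose'].round(3).tolist())
o=get_obs();print(o['time_s'],o['eef_pos'],o['eef_rot'],o['grip_width'],manip.grasp_offset)
E
```

```text
scene 45.3041366281594 321.34675919485056 240.2933917436336 [[-0.121, 0.717, -0.687, 1.382], [0.993, 0.085, -0.085, 0.12], [-0.002, -0.692, -0.722, 1.144], [0.0, 0.0, 0.0, 1.0]]
top 48.134489057310816 316.73128932127656 237.67504387288733 [[-0.01, -0.987, 0.16, 0.248], [-1.0, 0.01, 0.002, 0.023], [-0.004, -0.16, -0.987, 1.629], [0.0, 0.0, 0.0, 1.0]]
0.1 [0.1507129  0.52866724 0.23078389] [-4.34857733e-01 -3.11090384e+00  1.93293311e-03] 0.08558733369495007 0.0187
```

View pics/scene0.png

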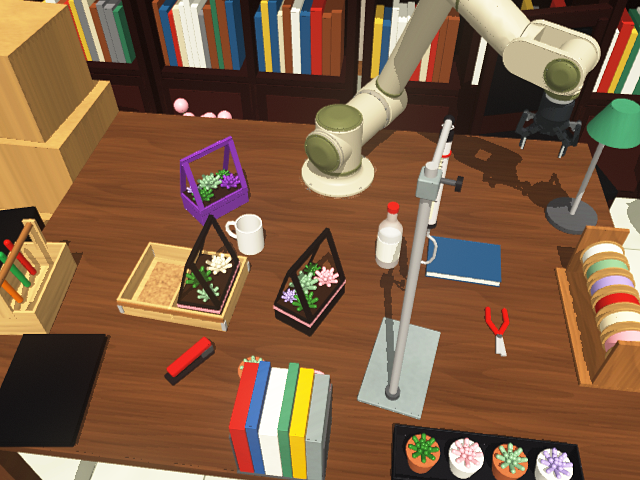

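View pics/top0.png

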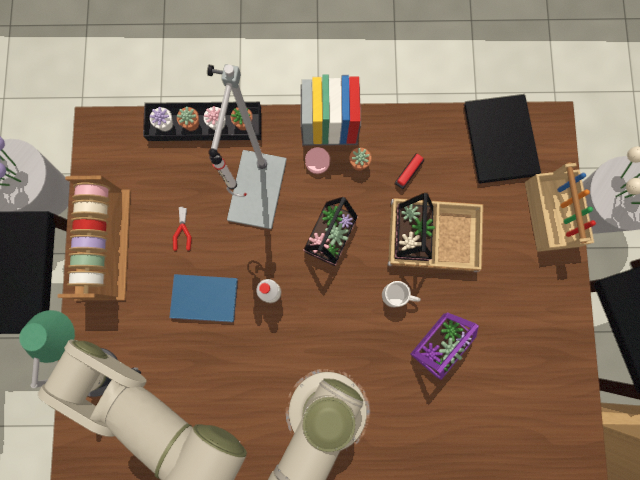

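Candidates for the carrier: black at scene (310,285) / top (331,232), which stands free with a pink band and pink flower; black at scene (207,270), in the crate with cream and green plants, so it is the packed one; purple at scene (213,180), a decoy. The first fits. The empty bay is at top (458,238). I'll confirm in an enlarged crop.

```bash
python3 - <<'E'
import cv2,numpy as np
t=cv2.imread('pics/top0.png');s=cv2.imread('pics/scene0.png')
up=lambda i,x,y,w,h,k:cv2.resize(i[y:y+h,x:x+w],None,fx=k,fy=k,interpolation=cv2.INTER_CUBIC)
M=np.zeros((600,800,3),np.uint8)
M[:300,:400]=up(t,281,190,100,75,4);M[300:,:400]=up(s,390,200,100,75,4);M[:480,400:]=up(s,260,222,100,120,4)
cv2.imwrite('pics/m1.png',M)
M=np.zeros((600,800,3),np.uint8)
M[:,:400]=up(t,200,60,100,150,4)[:600];M[0:300,400:]=up(t,205,140,50,60,5).copy()[:300,:400] if 0 else cv2.resize(t[150:210,205:285],(400,300),interpolation=cv2.INTER_CUBIC)
M[300:,400:]=up(t,385,190,100,75,4);cv2.imwrite('pics/m2.png',M)
E
```

```text
(no output)
```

View pics/m1.png

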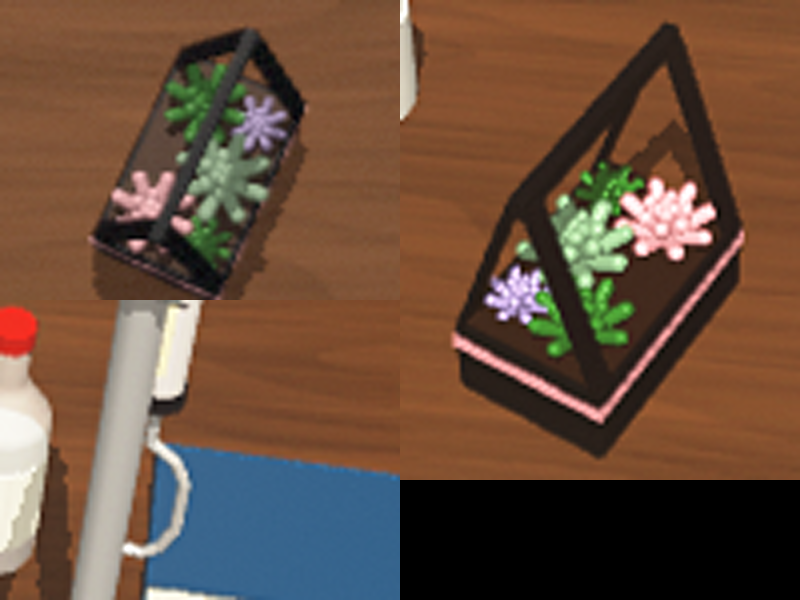

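View pics/m2.png

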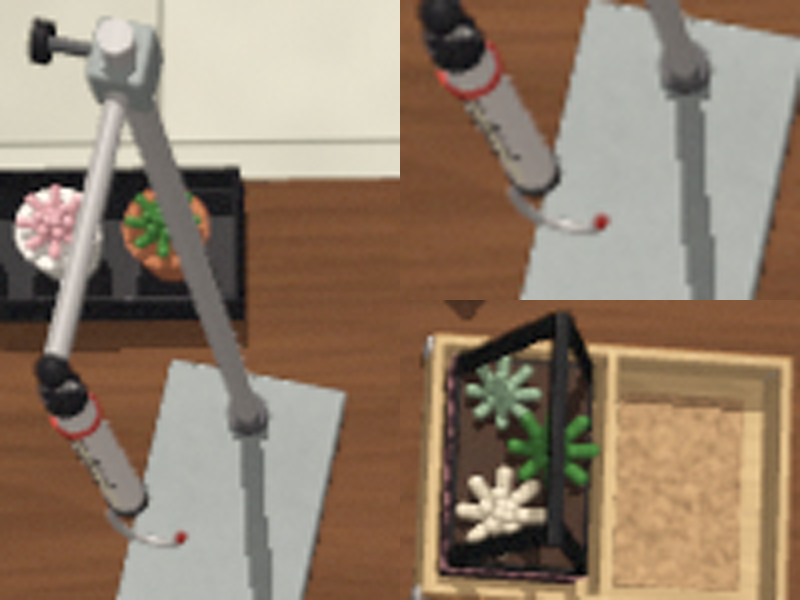

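```bash
python3 - <<'E'
from h import *
t=cap('top');s=cap('scene')
a=onz(t,343.5,198.3,.205);b=onz(t,322,248.7,.205)
print('bar top',a,b,(a+b)/2,np.linalg.norm(a-b),np.arctan2(*(a-b)[1::-1]))
S=[(260+270/4,222+25/4),(260+120/4,222+200/4)]
print('scene',[onz(s,*q,.205).round(3) for q in S])
h=cv2.cvtColor(t['pixels'],cv2.COLOR_RGB2HSV)
m=((h[...,0]<8)|(h[...,0]>172))&(h[...,1]>150)&(h[...,2]>80)
m[:, :238]=0;m[:,252:]=0;m[:185]=0;m[202:]=0
v,u=np.nonzero(m);print('tip px',u.mean(),v.mean(),len(u));tip=onz(t,u.mean(),v.mean(),.295);print('tip',tip)
g=((h[...,1]<45)&(h[...,2]>110)).astype(np.uint8);g[:150]=0;g[232:]=0;g[:,:220]=0;g[:,295:]=0
cs,_=cv2.findContours(g,0,2);c=max(cs,key=cv2.contourArea);hull=cv2.convexHull(c)
P=np.array([onz(t,*q[0],.014)[:2] for q in hull])
r=cv2.minAreaRect((P*1000).astype(np.float32));print('plate',r,cv2.boxPoints(r).round())
cr=[onz(t,*q,.056)[:2].round(3) for q in((392,200),(483,203),(480,271),(390,269))];print('crate',cr)
L=(h[...,0]>8)&(h[...,0]<22)
for q in((458,238),(476,238),(458,267)):print(q,h[q[1],q[0]])
print(onz(t,458,238,.008))
w=cap('wrist','w0.png');print(w['fovy'],w['f'],np.array(w['hand_eye']).round(3).tolist())
E
```

```text
bar top [ 0.58525164 -0.04738305  0.205     ] [0.44769613 0.01255529 0.205     ] [ 0.51647388 -0.01741388  0.205     ] 0.1500470693839894 -0.4109316586983419
scene [array([0.448, 0.019, 0.205]), array([ 0.59 , -0.046,  0.205])]
tip px 245.0 194.0 1
tip [0.57781541 0.20787249 0.295     ]
plate ((673.5510864257812, 235.54779052734375), (190.72183227539062, 237.0717010498047), 78.270263671875) [[538. 166.]
 [770. 118.]
 [809. 305.]
 [577. 353.]]
crate [array([ 0.614, -0.2  ]), array([ 0.602, -0.472]), array([ 0.398, -0.451]), array([ 0.406, -0.187])]
(458, 238) [ 16 104 213]
(476, 238) [ 17 110 132]
(458, 267) [ 17 108 193]
[ 0.50407304 -0.40429075  0.008     ]
65.70646984690485 371.64829954431775 [[-0.0, -0.957, -0.291, 0.075], [1.0, -0.0, 0.0, 0.002], [-0.0, -0.291, 0.957, -0.142], [0.0, 0.0, 0.0, 1.0]]
```

```bash
cat >> h.py <<'E'
def tool(yaw,T):  # tool x away along -u, tilted so z leans to +u
    u=np.r_[np.cos(yaw),np.sin(yaw),0];v=np.r_[-u[1],u[0],0];Z=np.r_[0,0,1]
    z=np.sin(T)*u-np.cos(T)*Z; return np.c_[np.cross(v,z),v,z]
def goal(bar,yaw,T=np.radians(35),off=-.04,back=0,pr=True):
    Rt=tool(yaw,T);u=np.r_[np.cos(yaw),np.sin(yaw),0]
    tcp=np.array(bar)+off*u+(manip.grasp_offset-back)*Rt[:,2]
    o=get_obs();d=(tcp-o['eef_pos'])/.1
    r=(R.from_matrix(Rt)*R.from_rotvec(o['eef_rot']).inv()).as_rotvec()/np.pi
    if pr: print('tcp',tcp.round(4),'shift',d.round(3),'turn',r.round(4),'deg',(np.linalg.norm(r)*180).round(1))
    return tcp,Rt
E
python3 - <<'E'
from h import *
goal([.517,-.015,.197],-.42,back=.1)
t=cap('top');print('bottle',onz(t,266,288,.2),'mug',onz(t,398,290,.08))
E
```

```text
tcp [0.4379 0.0203 0.2636] shift [ 2.871 -5.085  0.325] turn [-0.0664 -0.183  -0.0438] deg 35.9
bottle [0.34463613 0.16231246 0.2       ] mug [ 0.34325073 -0.20531409  0.08      ]
```

Call:
{"name": "send_rows", "arguments": {
  "xyz": [
    [0.3,-0.5,0.5],
    [0.6,-1,1],
    [0.6,-1,1]
  ],
  "rotation": [
    [0,0,0],
    [0,0,0],
    [0,0,0]
  ],
  "jaw": [-1,-1,-1]
}}

```text
time_s: 0.68
eef_pos: [0.2118, 0.4276, 0.3336]
eef_rot: [0.437, 3.109, 0.004]
wrist_force: [0.3, 0.4, -0.1]
grip_width: 0.0853
gripper_force: 0.0
```

Call:
{"name": "send_rows", "arguments": {
  "xyz": [
    [0.3,-0.5,0],
    [0.6,-1,0],
    [0.6,-1,0]
  ],
  "rotation": [
    [0,0,0],
    [0,0,0],
    [0,0,0]
  ],
  "jaw": [-1,-1,-1]
}}

```text
time_s: 1.05
eef_pos: [0.2724, 0.3265, 0.3315]
eef_rot: [0.443, 3.11, -0.0]
wrist_force: [-0.8, 1.0, -0.0]
grip_width: 0.0853
gripper_force: 0.0
```

Call:
{"name": "send_rows", "arguments": {
  "xyz": [
    [0.3,-0.5,0],
    [0.6,-1,0],
    [0.6,-1,0]
  ],
  "rotation": [
    [0,0,0],
    [0,0,0],
    [0,0,0]
  ],
  "jaw": [-1,-1,-1]
}}

```text
time_s: 1.42
eef_pos: [0.3323, 0.2271, 0.3312]
eef_rot: [-0.443, -3.11, 0.0]
wrist_force: [-0.6, 0.3, -0.2]
grip_width: 0.0854
gripper_force: 0.0
```

Call:
{"name": "send_rows", "arguments": {
  "xyz": [
    [0.3,-0.5,0],
    [0.6,-1,0],
    [0.6,-1,0],
    [0.6,-1,0]
  ],
  "rotation": [
    [-0.02,-0.05,-0.01],
    [-0.04,-0.1,-0.03],
    [-0.066,-0.15,-0.044],
    [-0.0664,-0.183,-0.0438]
  ],
  "jaw": [-1,-1,-1,-1]
}}

```text
time_s: 1.92
eef_pos: [0.3903, 0.1303, 0.3312]
eef_rot: [0.527, 2.48, -0.164]
wrist_force: [0.1, -0.4, -0.1]
grip_width: 0.0854
gripper_force: 0.0
```

Call:
{"name": "send_rows", "arguments": {
  "xyz": [
    [0.2,-0.5,0],
    [0.45,-1,0],
    [0.45,-1,0]
  ],
  "rotation": [
    [0,0,0],
    [0,0,0],
    [0,0,0]
  ],
  "jaw": [-1,-1,-1]
}}

```text
time_s: 2.3
eef_pos: [0.4368, 0.0269, 0.3313]
eef_rot: [0.535, 2.482, -0.167]
wrist_force: [-0.0, 1.1, -0.5]
grip_width: 0.085
gripper_force: 0.0
```

```bash
python3 - <<'E'
from h import *
o=get_obs();print(o['time_s'],o['eef_pos'],o['joints'])
goal([.517,-.015,.197],-.42,back=.1)
cap('wrist','w1.png')
E
```

```text
2.3 [0.43675682 0.02685323 0.33125605] [-0.10123532 -0.09852923  1.7251241  -0.22607956  0.94092892 -1.16753785]
tcp [0.4379 0.0203 0.2636] shift [ 0.011 -0.065 -0.677] turn [-0.0004  0.0002  0.0014] deg 0.3
```

View pics/w1.png

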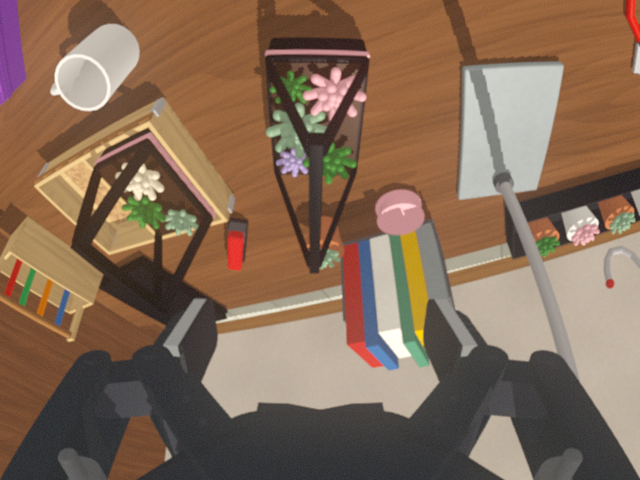

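The wrist view shows the carrier bar from (318,140) to (314,270), the hook's red tip at (609,283), the plate at (510,130), and crate rim corners at (162,103), (233,208) and (38,185).

```bash
python3 - <<'E'
from h import *
w=cap('wrist');t=cap('top')
a=onz(w,317,139,.205);b=onz(w,314,272,.205);d=b-a
print('bar',a,b,(a+b)/2,np.linalg.norm(d),np.arctan2(d[1],d[0]))
for z in(.295,):print('tip w',onz(w,609,283,z))
print('tri',tri(ray(w,609,283),ray(t,245.1,194.2)))
print('crate',[onz(w,*q,.056).round(3) for q in((162,103),(233,208),(38,185))])
print('plate',[onz(w,*q,.014).round(3) for q in((461,64),(562,64),(537,190),(458,198))])
# bar centerline from dark mask
g=w['pixels'].max(2)<60
for v in range(150,270,12):
    r=np.nonzero(g[v,300:332])[0];print(v,300+r.min(),300+r.max(),len(r),end=' | ')
E
```

```text
bar [0.4416695  0.02587269 0.205     ] [ 0.58750861 -0.0439456   0.205     ] [ 0.51458905 -0.00903646  0.205     ] 0.1616899495066021 -0.44649134107624405
tip w [0.57728449 0.20998729 0.295     ]
tri (array([0.57677487, 0.20856553, 0.29535206]), [np.float64(0.001089579761136526), np.float64(0.0010895797611364935)])
crate [array([ 0.417, -0.155,  0.056]), array([ 0.601, -0.177,  0.056]), array([ 0.411, -0.44 ,  0.056])]
plate [array([0.532, 0.167, 0.014]), array([0.567, 0.303, 0.014]), array([0.793, 0.261, 0.014]), array([0.76 , 0.124, 0.014])]
150 302 324 8 | Traceback (most recent call last):
  File "<stdin>", line 12, in <module>
    return umr_minimum(a, axis, None, out, keepdims, initial, where)
ValueError: zero-size array to reduction operation minimum which has no identity
```

```bash
python3 - <<'E'
from h import *
for b in(.08,0): goal([.515,-.0105,.197],-.44,back=b)
E
```

```text
tcp [0.447  0.0215 0.2472] shift [ 0.115 -0.088 -0.84 ] turn [-0.0004  0.0001 -0.007 ] deg 1.3
tcp [0.4885 0.002  0.1817] shift [ 0.53  -0.283 -1.495] turn [-0.0004  0.0001 -0.007 ] deg 1.3
```

Call:
{"name": "send_rows", "arguments": {
  "xyz": [
    [0.06,-0.04,-0.45],
    [0.115,-0.088,-0.84],
    [0.115,-0.088,-0.84]
  ],
  "rotation": [
    [0,0,-0.007],
    [0,0,-0.007],
    [0,0,-0.007]
  ],
  "jaw": [-0.6,-0.4,-0.4]
}}

```text
time_s: 2.82
eef_pos: [0.4462, 0.0219, 0.2453]
eef_rot: [0.553, 2.484, -0.174]
wrist_force: [-0.2, 0.5, 1.0]
grip_width: 0.06
gripper_force: 0.0
```

Call:
{"name": "send_rows", "arguments": {
  "xyz": [
    [0.14,-0.065,-0.22],
    [0.28,-0.13,-0.44],
    [0.415,-0.195,-0.655],
    [0.415,-0.195,-0.655]
  ],
  "rotation": [
    [0,0,0],
    [0,0,0],
    [0,0,0],
    [0,0,0]
  ],
  "jaw": [-0.4,-0.4,-0.4,-0.4]
}}

```text
time_s: 3.32
eef_pos: [0.4894, 0.0014, 0.1824]
eef_rot: [0.555, 2.478, -0.175]
wrist_force: [0.4, -0.4, 0.4]
grip_width: 0.0598
gripper_force: 0.0
```

```bash
python3 - <<'E'
from h import *
goal([.515,-.0105,.197],-.44);o=get_obs();print(o['grip_width'],o['wrist_force'])
cap('wrist','w2.png')
E
```

```text
tcp [0.4885 0.002  0.1817] shift [-0.009  0.006 -0.007] turn [-0.0001  0.0001  0.0002] deg 0.0
0.05983791772439842 [ 0.43633536 -0.40575458  0.37165592]
```

View pics/w2.png

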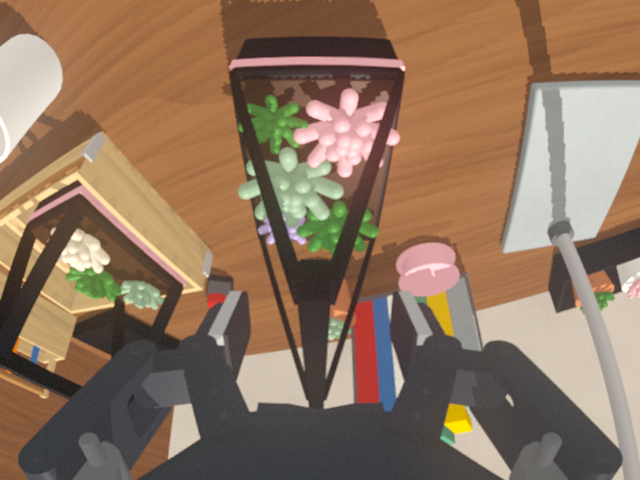

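The bar lies centred between the pads: bar at column 315, pads at 230 and 400. Now I'll close.

Call:
{"name": "send_rows", "arguments": {
  "xyz": [
    [0,0,0],
    [0,0,0],
    [0,0,0],
    [0,0,0],
    [0,0,0],
    [0,0,0],
    [0,0,0]
  ],
  "rotation": [
    [0,0,0],
    [0,0,0],
    [0,0,0],
    [0,0,0],
    [0,0,0],
    [0,0,0],
    [0,0,0]
  ],
  "jaw": [0,0.4,1,1,1,1,1]
}}

```text
time_s: 4.25
eef_pos: [0.4888, 0.0004, 0.1825]
eef_rot: [0.556, 2.477, -0.176]
wrist_force: [-4.4, -1.4, 6.8]
grip_width: 0.009
gripper_force: 59.2
```

```bash
python3 - <<'E'
from h import *
w=cap('wrist');o=get_obs();print(o['eef_pos'],o['wrist_force'],o['moment'],o['grip_width'],o['gripper_force'])
p=onz(w,315,262,.205);c=p[:2]+.08*np.r_[np.cos(-.44),np.sin(-.44)];print(p,c)
E
```

```text
[4.88757704e-01 4.37073599e-04 1.82517860e-01] [-4.07511955 -1.49564486  7.24664922] [-0.35319422  0.3249673  -0.35321367] 0.008810274047095949 59.196839332580566
[0.42717362 0.02992673 0.205     ] [ 0.49955375 -0.00414842]
```

```bash
python3 - <<'E'
from h import *
w=cap('wrist');t=cap('top')
f=lambda c,x,y,W,H,s:cv2.resize(c['pixels'][y:y+H,x:x+W,::-1],(W*s,H*s),interpolation=cv2.INTER_CUBIC)
M=np.zeros((600,800,3),np.uint8)
a=f(w,267,230,100,100,6);a=cv2.convertScaleAbs(a,alpha=2.2,beta=20);M[:,:]=0;M[:600,:400]=a[:,100:500]
b=f(t,306,190,50,75,8);b=cv2.convertScaleAbs(b,alpha=1.7,beta=10);M[:,400:]=b
cv2.imwrite('pics/m3.png',M)
E
```

```text
(no output)
```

View pics/m3.png

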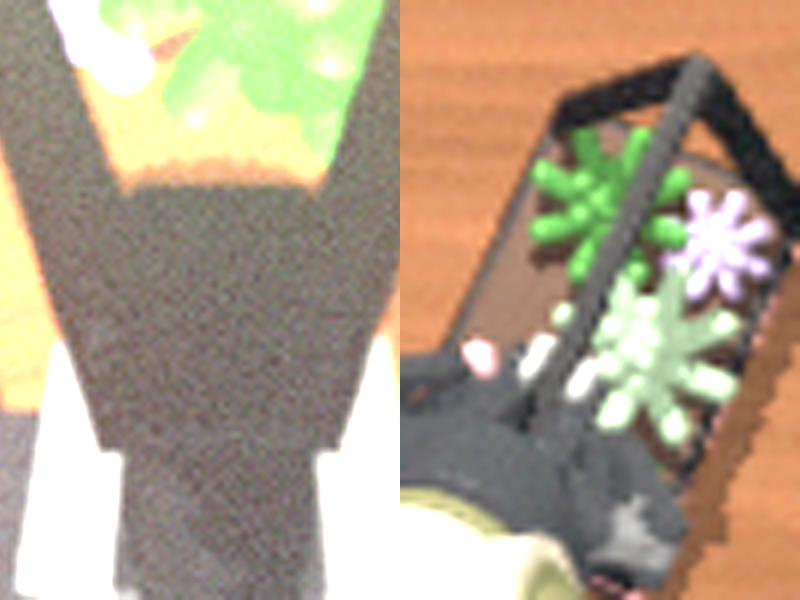

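```bash
python3 - <<'E'
from h import *
w=cap('wrist');t=cap('top');s=cap('scene')
u=np.r_[np.cos(-.44),np.sin(-.44)]
o=get_obs();Rt=R.from_rotvec(o['eef_rot']).as_matrix();g=o['eef_pos']-manip.grasp_offset*Rt[:,2];print('grasp',g)
def al(p,x): print(p.round(4),'centre rel grasp along bar',((p[:2]-g[:2])@u-x).round(4),'perp',((p[:2]-g[:2])@[-u[1],u[0]]).round(4))
al(onz(w,320.3,260.8,.189),-.08);al(onz(w,320,305,.205),-.064)
al(onz(w,320,305,.197),-.064)
al(onz(t,306+300/8,190+60/8,.205),.08)   # far end top
al(onz(t,343.5,198.3,.205),.08);al(onz(t,322,248.7,.205),-.08)
al(onz(s,327.5,228.25,.205),-.08);al(onz(s,290,272,.205),.08)
E
```

```text
grasp [0.47905221 0.00497561 0.19783063]
[0.4485 0.0213 0.189 ] centre rel grasp along bar 0.0454 perp 0.0018
[0.4482 0.0213 0.205 ] centre rel grasp along bar 0.0291 perp 0.0017
[0.4621 0.0148 0.197 ] centre rel grasp along bar 0.0445 perp 0.0016
[ 0.5875 -0.0474  0.205 ] centre rel grasp along bar 0.0404 perp -0.0012
[ 0.5853 -0.0474  0.205 ] centre rel grasp along bar 0.0384 perp -0.0021
[0.4477 0.0126 0.205 ] centre rel grasp along bar 0.0484 perp -0.0065
[0.4485 0.019  0.205 ] centre rel grasp along bar 0.0464 perp -0.0003
[ 0.5901 -0.046   0.205 ] centre rel grasp along bar 0.0422 perp 0.0012
```

Call:
{"name": "send_rows", "arguments": {
  "xyz": [
    [0,0,0.1],
    [0,0,0.2],
    [0,0,0.3],
    [0,0,0.3],
    [0,0,0.3]
  ],
  "rotation": [
    [0,0,0],
    [0,0,0],
    [0,0,0],
    [0,0,0],
    [0,0,0]
  ],
  "jaw": [1,1,1,1,1]
}}

```text
time_s: 5.18
eef_pos: [0.4886, 0.0006, 0.2115]
eef_rot: [0.557, 2.479, -0.175]
wrist_force: [-0.1, -0.7, -3.8]
grip_width: 0.0092
gripper_force: 58.9
```

```bash
python3 - <<'E'
from h import *
w=cap('wrist','w3.png');o=get_obs();print(o['eef_pos'],o['wrist_force'],o['moment'],o['grip_width'],o['gripper_force'])
s=cap('scene');t=cap('top')
a=s['pixels'][215:350,230:365,::-1]
M=np.zeros((600,800,3),np.uint8);M[:540,:540]=cv2.resize(a,(540,540),interpolation=cv2.INTER_CUBIC)
cv2.imwrite('pics/s3.png',M)
for b in(0,):
  goal([.581,.2292,.3145],-.2,off=-.044)
  goal([.581-.12*np.sin(.2),.2292-.12*np.cos(.2),.3145],-.2,off=-.044)
E
```

```text
[0.48857228 0.00063768 0.21139935] [ 0.16620011  0.89263691 -4.07956556] [0.34255558 0.72054245 0.01242843] 0.008937671989021895 58.90197694301605
tcp [0.5484 0.2358 0.2992] shift [0.597 2.352 0.878] turn [-0.0001 -0.0002  0.0769] deg 13.9
tcp [0.5245 0.1182 0.2992] shift [0.359 1.176 0.878] turn [-0.0001 -0.0002  0.0769] deg 13.9
```

View pics/s3.png

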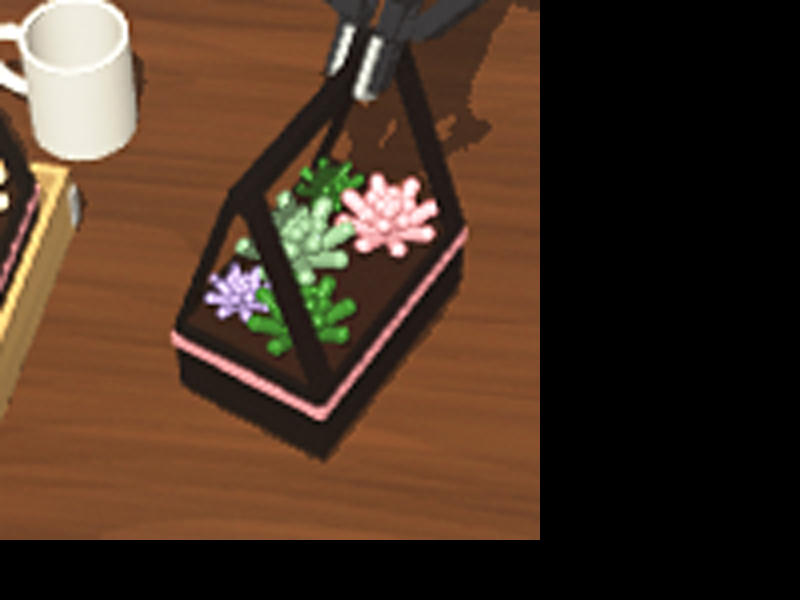

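```bash
python3 - <<'E'
from h import *
s=cap('scene');w=cap('wrist')
u=np.r_[np.cos(-.44),np.sin(-.44)]
o=get_obs();Rt=R.from_rotvec(o['eef_rot']).as_matrix();g=o['eef_pos']-manip.grasp_offset*Rt[:,2];print(g)
for z in(.214,.224,.234):print(z,proj(s,np.r_[g[:2]+.124*u,z]))
# tub bottom far corners/ lower edge
for sy in(-1,1):
  for z in(.0,.01,.02,.03):
    c=g[:2]+(.044+.08)*u+sy*.052*np.r_[-u[1],u[0]];print(sy,z,proj(s,np.r_[c,z]).round(1))
E
```

```text
[0.47902409 0.00518904 0.22682799]
0.214 [288.98014975 269.56602516]
0.224 [288.77776091 266.48104686]
0.234 [288.57296654 263.35940148]
-1 0.0 [275.1 318.5]
-1 0.01 [274.9 316.1]
-1 0.02 [274.6 313.6]
-1 0.03 [274.4 311.1]
1 0.0 [311.  337.5]
1 0.01 [310.9 335.1]
1 0.02 [310.8 332.6]
1 0.03 [310.8 330.2]
```

Call:
{"name": "send_rows", "arguments": {
  "xyz": [
    [0.0,0,0.3],
    [0,0.15,0.6],
    [0.1,0.35,0.878],
    [0.18,0.6,0.878],
    [0.25,0.85,0.878],
    [0.3,1,0.878],
    [0.3,1,0.878]
  ],
  "rotation": [
    [0,0,0],
    [0,0,0],
    [0,0,0.02],
    [0,0,0.04],
    [0,0,0.06],
    [0,0,0.0769],
    [0,0,0.0769]
  ],
  "jaw": [1,1,1,1,1,1,1]
}}

```text
time_s: 6.3
eef_pos: [0.5188, 0.1009, 0.2992]
eef_rot: [0.252, 2.521, -0.08]
wrist_force: [-0.5, -1.2, -3.9]
grip_width: 0.0093
gripper_force: 59.2
```

```bash
python3 - <<'E'
from h import *
o=get_obs();print(o['time_s'],o['wrist_force'])
w=cap('wrist','w4.png');t=cap('top');s=cap('scene','s4.png')
for y in(.12,.03,0):goal([.581-y*np.sin(.2),.2292-y*np.cos(.2),.3145],-.2,off=-.044)
print('tip proj w',proj(w,[.577,.2086,.295]))
E
```

```text
6.3 [-0.524787   -1.20005283 -3.89647419]
tcp [0.5245 0.1182 0.2992] shift [ 0.059  0.181 -0.002] turn [-0.     -0.0001  0.0004] deg 0.1
tcp [0.5424 0.2064 0.2992] shift [ 0.238  1.063 -0.002] turn [-0.     -0.0001  0.0004] deg 0.1
tcp [0.5484 0.2358 0.2992] shift [ 0.298  1.357 -0.002] turn [-0.     -0.0001  0.0004] deg 0.1
tip proj w [520.70933614 322.10402078]
```

View pics/w4.png

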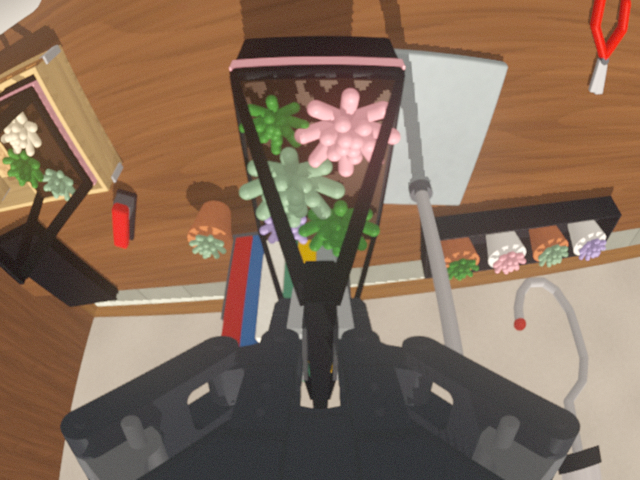

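The red tip is at (520,323), where the model predicts it. I'm bringing the bar in over the tip.

Call:
{"name": "send_rows", "arguments": {
  "xyz": [
    [0.059,0.25,0],
    [0.12,0.5,0],
    [0.17,0.75,0],
    [0.22,0.95,0],
    [0.22,0.95,0]
  ],
  "rotation": [
    [0,0,0],
    [0,0,0],
    [0,0,0],
    [0,0,0],
    [0,0,0]
  ],
  "jaw": [1,1,1,1,1]
}}

```text
time_s: 7.08
eef_pos: [0.5409, 0.196, 0.2993]
eef_rot: [0.252, 2.52, -0.079]
wrist_force: [-0.3, -1.5, -4.6]
grip_width: 0.009
gripper_force: 59.2
```

```bash
python3 - <<'E'
from h import *
o=get_obs();print(o['time_s'],o['wrist_force'])
w=cap('wrist','w5.png');t=cap('top');s=cap('scene','s5.png')
for y in(.03,0):goal([.581-y*np.sin(.2),.2292-y*np.cos(.2),.3145],-.2,off=-.044)
print('tip proj w',proj(w,[.577,.2086,.295]))
f=lambda c,x,y,W,H,s:cv2.resize(c['pixels'][y:y+H,x:x+W,::-1],(W*s,H*s),interpolation=cv2.INTER_CUBIC)
M=np.zeros((600,800,3),np.uint8)
M[:,:400]=cv2.convertScaleAbs(f(t,200,140,80,120,5),alpha=1.5);M[:,400:]=f(w,270,160,200,300,2)
cv2.imwrite('pics/m5.png',M)
E
```

```text
7.075 [-0.25658947 -1.52163569 -4.58005166]
tcp [0.5424 0.2064 0.2992] shift [ 0.018  0.117 -0.004] turn [-0.     -0.      0.0003] deg 0.1
tcp [0.5484 0.2358 0.2992] shift [ 0.077  0.411 -0.004] turn [-0.     -0.      0.0003] deg 0.1
tip proj w [354.53692243 328.63962135]
```

View pics/m5.png

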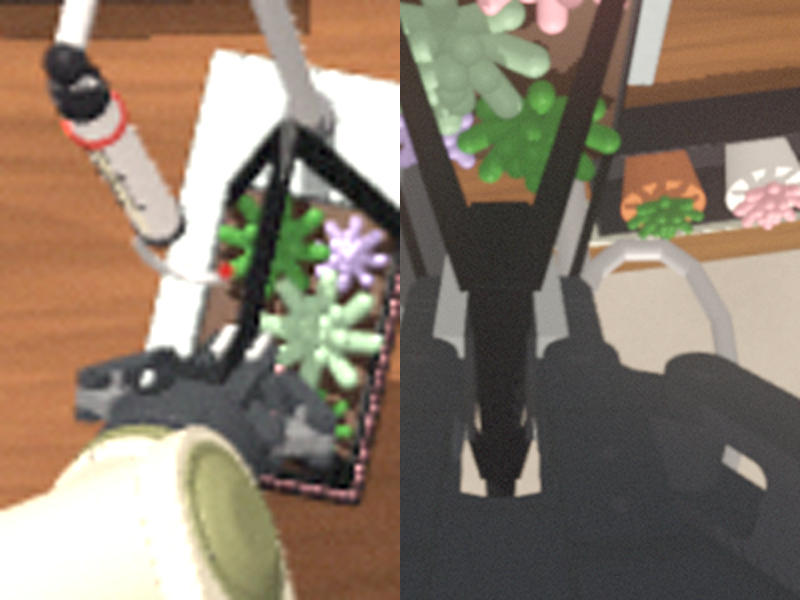

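Call:
{"name": "send_rows", "arguments": {
  "xyz": [
    [0.02,0.1,0],
    [0.04,0.2,0],
    [0.06,0.3,0],
    [0.077,0.411,0],
    [0.077,0.411,0],
    [0.077,0.411,0]
  ],
  "rotation": [
    [0,0,0],
    [0,0,0],
    [0,0,0],
    [0,0,0],
    [0,0,0],
    [0,0,0]
  ],
  "jaw": [1,1,1,1,1,1]
}}

```text
time_s: 7.98
eef_pos: [0.5484, 0.2367, 0.2995]
eef_rot: [0.253, 2.52, -0.08]
wrist_force: [1.0, -0.2, -3.5]
grip_width: 0.0093
gripper_force: 59.3
```

Call:
{"name": "send_rows", "arguments": {
  "xyz": [
    [0,0,-0.1],
    [0,0,-0.2],
    [0,0,-0.3],
    [0,0,-0.36],
    [0,0,-0.4],
    [0,0,-0.4],
    [0,0,-0.4]
  ],
  "rotation": [
    [0,0,0],
    [0,0,0],
    [0,0,0],
    [0,0,0],
    [0,0,0],
    [0,0,0],
    [0,0,0]
  ],
  "jaw": [1,1,1,1,1,1,1]
}}

```text
time_s: 8.85
eef_pos: [0.5486, 0.2367, 0.26]
eef_rot: [0.253, 2.519, -0.079]
wrist_force: [-0.5, 0.2, -4.1]
grip_width: 0.009
gripper_force: 59.3
```

```bash
python3 - <<'E'
from h import *
for i in range(3):
  w=cap('wrist');o=get_obs();print(o['time_s'],o['wrist_force'],o['moment'])
goal([.581,.2292,.2745],-.2,off=-.044)
E
```

```text
8.9 [-2.30562540e-04 -2.44533809e-01 -3.72526921e+00] [ 0.07763416  0.81818695 -0.10028752]
8.95 [-0.53880298 -1.06496622 -3.6380505 ] [ 0.16910325  0.78650557 -0.06247708]
9.0 [-1.44044972 -0.61854561 -3.04365512] [ 0.05959157  0.75867022 -0.10142358]
tcp [0.5484 0.2358 0.2592] shift [-0.002 -0.009 -0.007] turn [-0.0002  0.0003  0.    ] deg 0.1
```

Call:
{"name": "send_rows", "arguments": {
  "xyz": [
    [0,0,-0.06],
    [0,0,-0.12],
    [0,0,-0.18],
    [0,0,-0.23],
    [0,0,-0.28],
    [0,0,-0.3],
    [0,0,-0.3],
    [0,0,-0.3]
  ],
  "rotation": [
    [0,0,0],
    [0,0,0],
    [0,0,0],
    [0,0,0],
    [0,0,0],
    [0,0,0],
    [0,0,0],
    [0,0,0]
  ],
  "jaw": [1,1,1,1,1,1,1,1]
}}

```text
time_s: 10.0
eef_pos: [0.5486, 0.2367, 0.2299]
eef_rot: [0.253, 2.519, -0.079]
wrist_force: [0.2, -0.8, -0.4]
grip_width: 0.0096
gripper_force: 59.6
```

```bash
python3 - <<'E'
from h import *
F=[]
for i in range(6):
  w=cap('wrist');o=get_obs();F.append(np.r_[o['wrist_force'],o['moment']])
print(np.mean(F,0).round(3),np.std(F,0).round(2),o['eef_pos'],o['time_s'])
h=cv2.cvtColor(cap('top')['pixels'],cv2.COLOR_RGB2HSV)
E
```

```text
[ 0.592 -1.202 -0.556 -0.037  0.264 -0.094] [0.26 0.36 0.25 0.02 0.03 0.03] [0.54859371 0.23670868 0.2297246 ] 10.3
```

Call:
{"name": "send_rows", "arguments": {
  "xyz": [
    [0,-0.005,-0.025],
    [0,-0.01,-0.045],
    [0,-0.01,-0.045],
    [0,-0.01,-0.045]
  ],
  "rotation": [
    [0,0,0],
    [0,0,0],
    [0,0,0],
    [0,0,0]
  ],
  "jaw": [1,1,1,1]
}}

```text
time_s: 10.85
eef_pos: [0.5485, 0.2358, 0.2252]
eef_rot: [0.253, 2.52, -0.079]
wrist_force: [-0.2, 1.5, -0.2]
grip_width: 0.0088
gripper_force: 59.7
```

```bash
python3 - <<'E'
from h import *
F=[]
for i in range(6):
  w=cap('wrist');o=get_obs();F.append(np.r_[o['wrist_force'],o['moment']])
print(np.mean(F,0).round(3),np.std(F,0).round(2),o['eef_pos'],o['time_s'])
E
```

```text
[ 0.095  1.81  -0.199  0.273  0.27   0.233] [0.28 0.8  0.61 0.04 0.03 0.03] [0.54853552 0.23574677 0.22518008] 11.15
```

Call:
{"name": "send_rows", "arguments": {
  "xyz": [
    [0,0.005,0],
    [0,0.005,0],
    [0,0.005,0],
    [0,0.005,0],
    [0,0.005,0],
    [0,0.005,0]
  ],
  "rotation": [
    [0,0,0],
    [0,0,0],
    [0,0,0],
    [0,0,0],
    [0,0,0],
    [0,0,0]
  ],
  "jaw": [1,1,0.6,0.3,0,-0.3]
}}

```text
time_s: 11.9
eef_pos: [0.5485, 0.2362, 0.2251]
eef_rot: [0.253, 2.52, -0.079]
wrist_force: [0.2, 0.2, -0.6]
grip_width: 0.0556
gripper_force: 0.0
```

```bash
python3 - <<'E'
from h import *
w=cap('wrist');t=cap('top');s=cap('scene');o=get_obs();print(o['eef_pos'],o['wrist_force'],o['grip_width'])
f=lambda c,x,y,W,H,s:cv2.resize(c['pixels'][y:y+H,x:x+W,::-1],(W*s,H*s),interpolation=cv2.INTER_CUBIC)
M=np.zeros((600,800,3),np.uint8)
M[:,:400]=f(s,370,170,100,150,4);M[:,400:]=f(w,220,0,200,300,2)
cv2.imwrite('pics/m6.png',M)
E
```

```text
[0.5485211  0.23619957 0.2251254 ] [ 0.54599305  0.38713351 -0.70052821] 0.055368744345183504
```

View pics/m6.png

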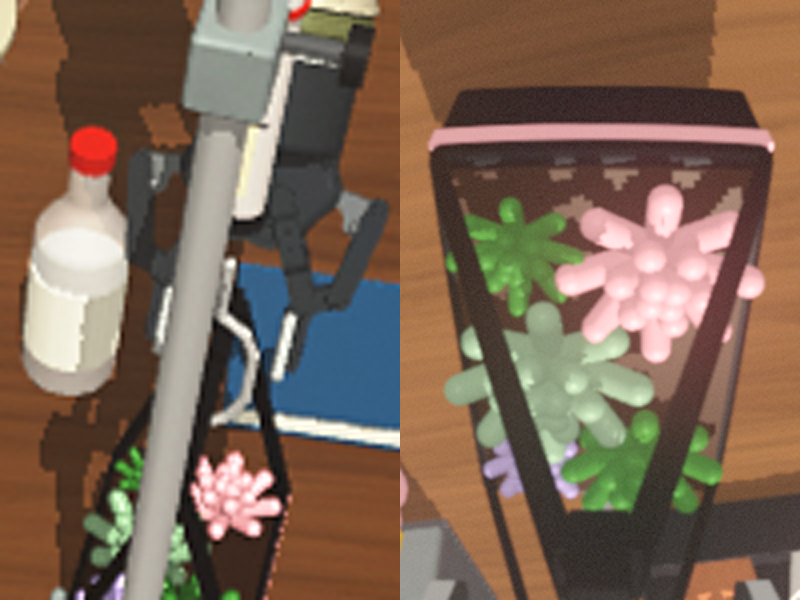

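The carrier hangs on the hook with the fingers clear. I've viewed one picture over the allotted 10, so from here I'll work from numbers only. I'll back off and let it settle.

Call:
{"name": "send_rows", "arguments": {
  "xyz": [
    [-0.08,0.02,0.12],
    [-0.17,0.035,0.25],
    [-0.25,0.05,0.37],
    [-0.34,0.07,0.49],
    [-0.34,0.07,0.49],
    [-0.34,0.07,0.49],
    [-0.34,0.07,0.49],
    [-0.34,0.07,0.49],
    [-0.34,0.07,0.49],
    [-0.34,0.07,0.49]
  ],
  "rotation": [
    [0,0,0],
    [0,0,0],
    [0,0,0],
    [0,0,0],
    [0,0,0],
    [0,0,0],
    [0,0,0],
    [0,0,0],
    [0,0,0],
    [0,0,0]
  ],
  "jaw": [-0.4,-0.4,-0.4,-0.4,-0.4,-0.4,-0.4,-0.4,-0.4,-0.4]
}}

```text
time_s: 13.3
eef_pos: [0.5146, 0.2431, 0.274]
eef_rot: [0.253, 2.52, -0.079]
wrist_force: [-0.4, 0.4, -1.0]
grip_width: 0.0597
gripper_force: 0.0
```

Call:
{"name": "send_rows", "arguments": {
  "xyz": [
    [0,0,0],
    [0,0,0],
    [0,0,0],
    [0,0,0],
    [0,0,0],
    [0,0,0],
    [0,0,0],
    [0,0,0],
    [0,0,0],
    [0,0,0]
  ],
  "rotation": [
    [0,0,0],
    [0,0,0],
    [0,0,0],
    [0,0,0],
    [0,0,0],
    [0,0,0],
    [0,0,0],
    [0,0,0],
    [0,0,0],
    [0,0,0]
  ],
  "jaw": [-0.4,-0.4,-0.4,-0.4,-0.4,-0.4,-0.4,-0.4,-0.4,-0.4]
}}

```text
time_s: 14.55
eef_pos: [0.5145, 0.2432, 0.2741]
eef_rot: [0.253, 2.52, -0.079]
wrist_force: [0.7, 0.6, 0.4]
grip_width: 0.0597
gripper_force: 0.0
```

```bash
python3 - <<'E'
from h import *
for i in range(14):
  w=cap('wrist')
  h=cv2.cvtColor(w['pixels'],cv2.COLOR_RGB2HSV)
  m=((h[...,0]>165)|(h[...,0]<8))&(h[...,1]>60)&(h[...,1]<140)&(h[...,2]>180);m[260:]=0
  v,u=np.nonzero(m);print(w['obs']['time_s'],len(u),u.mean().round(2),v.mean().round(2))
# crate: liner mask & corners in top/scene
np.save('w6.npy',w['pixels']);o=get_obs();print(o['eef_pos'],o['wrist_force'])
t=cap('top');h=cv2.cvtColor(t['pixels'],cv2.COLOR_RGB2HSV).astype(int)
print('row238',[tuple(h[238,u]) for u in range(432,490,2)])
print('col458',[tuple(h[v,458]) for v in range(198,276,2)])
E
```

```text
14.55 4385 273.76 165.64
14.6 4368 273.64 165.82
14.65 4394 273.97 165.62
14.7 4376 273.95 165.6
14.75 4388 273.96 165.66
14.8 4404 274.17 165.54
14.85 4381 273.77 165.77
14.9 4392 274.06 165.67
14.95 4385 273.77 165.74
15.0 4383 273.94 165.68
15.05 4394 274.09 165.62
15.1 4398 274.15 165.54
15.15 4374 273.77 165.81
15.2 4386 274.05 165.56
[0.51450982 0.24321428 0.27412553] [ 0.73888217 -0.00993874 -0.14703633]
row238 [(np.int64(17), np.int64(108), np.int64(97)), (np.int64(17), np.int64(107), np.int64(140)), (np.int64(18), np.int64(98), np.int64(216)), (np.int64(18), np.int64(98), np.int64(217)), (np.int64(16), np.int64(109), np.int64(203)), (np.int64(16), np.int64(110), np.int64(194)), (np.int64(15), np.int64(114), np.int64(185)), (np.int64(16), np.int64(113), np.int64(194)), (np.int64(16), np.int64(112), np.int64(193)), (np.int64(16), np.int64(112), np.int64(189)), (np.int64(16), np.int64(110), np.int64(197)), (np.int64(16), np.int64(109), np.int64(198)), (np.int64(16), np.int64(109), np.int64(209)), (np.int64(16), np.int64(107), np.int64(213)), (np.int64(16), np.int64(111), np.int
[... 1746 characters left out ...]
np.int64(209)), (np.int64(16), np.int64(110), np.int64(207)), (np.int64(16), np.int64(107), np.int64(213)), (np.int64(16), np.int64(108), np.int64(207)), (np.int64(16), np.int64(108), np.int64(205)), (np.int64(16), np.int64(113), np.int64(191)), (np.int64(16), np.int64(111), np.int64(195)), (np.int64(16), np.int64(109), np.int64(198)), (np.int64(16), np.int64(110), np.int64(207)), (np.int64(17), np.int64(102), np.int64(209)), (np.int64(18), np.int64(97), np.int64(212)), (np.int64(18), np.int64(97), np.int64(223)), (np.int64(15), np.int64(134), np.int64(146)), (np.int64(12), np.int64(129), np.int64(87)), (np.int64(11), np.int64(136), np.int64(75)), (np.int64(11), np.int64(144), np.int64(71))]
```

Call:
{"name": "send_rows", "arguments": {
  "xyz": [
    [0,0,0],
    [0,0,0],
    [0,0,0],
    [0,0,0],
    [0,0,0],
    [0,0,0],
    [0,0,0],
    [0,0,0],
    [0,0,0],
    [0,0,0]
  ],
  "rotation": [
    [0,0,0],
    [0,0,0],
    [0,0,0],
    [0,0,0],
    [0,0,0],
    [0,0,0],
    [0,0,0],
    [0,0,0],
    [0,0,0],
    [0,0,0]
  ],
  "jaw": [-0.4,-0.4,-0.4,-0.4,-0.4,-0.4,-0.4,-0.4,-0.4,-0.4]
}}

```text
time_s: 16.55
eef_pos: [0.5145, 0.2432, 0.2741]
eef_rot: [0.253, 2.52, -0.079]
wrist_force: [-0.8, -0.4, 0.6]
grip_width: 0.0599
gripper_force: 0.0
```

```bash
python3 - <<'E'
from h import *
w=cap('wrist');t=cap('top');s=cap('scene');cv2.imwrite('pics/s7.png',s['pixels'][...,::-1])
h=cv2.cvtColor(w['pixels'],cv2.COLOR_RGB2HSV)
m=((h[...,0]>165)|(h[...,0]<8))&(h[...,1]>60)&(h[...,1]<140)&(h[...,2]>180);m[260:]=0
v,u=np.nonzero(m);print(w['obs']['time_s'],len(u),u.mean().round(2),v.mean().round(2))
b=cv2.cvtColor(t['pixels'],cv2.COLOR_RGB2HSV).astype(int)
k=((b[...,0]>=14)&(b[...,0]<21)&(b[...,1]<128)&(b[...,2]>80))
# far (+x) edge: first crate row per column; -y edge: last crate col per row
top=[];rt=[]
for uu in range(438,478,2):
    vs=np.nonzero(k[190:215,uu])[0]; top.append(onz(t,uu,190+vs[0]-.5,.056)[:2])
for vv in range(210,264,2):
    us=np.nonzero(k[vv,470:492])[0]; rt.append(onz(t,470+us[-1]+.5,vv,.056)[:2])
top=np.array(top);rt=np.array(rt)
def fit(P):
    vx,vy,x,y=cv2.fitLine(P.astype(np.float32),cv2.DIST_HUBER,0,.001,.001).ravel();return np.array([x,y]),np.array([vx,vy])
(p1,d1),(p2,d2)=fit(top),fit(rt)
d1*=np.sign(d1[1]);d2*=np.sign(d2[0])
y1=np.arctan2(d1[1],d1[0])-np.pi/2;y2=np.arctan2(d2[1],d2[0]);print('yaws',y1,y2)
ab=np.linalg.solve(np.c_[d1,-d2],p2-p1);C=p1+ab[0]*d1;print('corner',C)
for yaw in(y1,y2,(y1+y2)/2):
    u_=np.r_[np.cos(yaw),np.sin(yaw)];v_=np.r_[-u_[1],u_[0]];c=C-.097*u_+.068*v_;print(yaw,'bay',c,'crate ctr',c+.0645*v_)
# inner back edge check: rim band
print('rim near edge', onz(t,458,267.5,.056), 'left rim (div) edges',onz(t,435,238,.056),onz(t,439.5,238,.056))
E
```

```text
16.55 4385 273.84 165.74
yaws -0.07595384 -0.08321154
corner [ 0.59843314 -0.47116262]
-0.07595384 bay [ 0.5068727  -0.39599824] crate ctr [ 0.511767  -0.3316842]
-0.08321154 bay [ 0.5074206  -0.39533567] crate ctr [ 0.51278156 -0.33105886]
-0.07958269 bay [ 0.50714606 -0.39566645] crate ctr [ 0.5122737 -0.3313706]
rim near edge [ 0.40881599 -0.38709584  0.056     ] left rim (div) edges [ 0.49718351 -0.32357756  0.056     ] [ 0.49704544 -0.33689321  0.056     ]
```

Call:
{"name": "send_rows", "arguments": {
  "xyz": [
    [0.08,-0.02,-0.12],
    [0.17,-0.035,-0.25],
    [0.25,-0.05,-0.37],
    [0.34,-0.07,-0.49],
    [0.34,-0.07,-0.49],
    [0.34,-0.07,-0.49],
    [0.34,-0.07,-0.49],
    [0.34,-0.07,-0.49],
    [0.34,-0.07,-0.49],
    [0.34,-0.07,-0.49]
  ],
  "rotation": [
    [0,0,0],
    [0,0,0],
    [0,0,0],
    [0,0,0],
    [0,0,0],
    [0,0,0],
    [0,0,0],
    [0,0,0],
    [0,0,0],
    [0,0,0]
  ],
  "jaw": [-0.4,-0.4,-0.4,-0.2,0.2,0.5,1,1,1,1]
}}

```text
time_s: 17.95
eef_pos: [0.5486, 0.2363, 0.2253]
eef_rot: [0.253, 2.519, -0.079]
wrist_force: [0.4, 0.3, 0.1]
grip_width: 0.0088
gripper_force: 59.9
```

Call:
{"name": "send_rows", "arguments": {
  "xyz": [
    [0,0,0.1],
    [0,0,0.2],
    [0,0,0.3],
    [0,0,0.4],
    [0,0,0.5],
    [0,0,0.6],
    [0,0,0.7],
    [0,0,0.742],
    [0,0,0.742],
    [0,0,0.742]
  ],
  "rotation": [
    [0,0,0],
    [0,0,0],
    [0,0,0],
    [0,0,0],
    [0,0,0],
    [0,0,0],
    [0,0,0],
    [0,0,0],
    [0,0,0],
    [0,0,0]
  ],
  "jaw": [1,1,1,1,1,1,1,1,1,1]
}}

```text
time_s: 19.2
eef_pos: [0.5484, 0.2361, 0.2988]
eef_rot: [0.253, 2.521, -0.08]
wrist_force: [-0.1, -0.3, -3.9]
grip_width: 0.0086
gripper_force: 59.5
```

```bash
python3 - <<'E'
from h import *
F=[]
for i in range(5):
  w=cap('wrist');o=get_obs();F.append(np.r_[o['wrist_force'],o['moment']])
print(np.mean(F,0).round(3),o['eef_pos'],o['eef_rot'],o['time_s'],o['grip_width'])
# bar height vs before: near-end lower edge row in image (was v=260.8) 
g=w['pixels'][225:330,300:340].astype(int).max(2).mean(1);print(g[20:50].round().tolist())
E
```

```text
[-0.065  0.381 -4.315  0.175  0.791  0.017] [0.54849993 0.23620036 0.29910636] [ 0.25305796  2.52001049 -0.07944718] 19.45 0.008786250472532162
[147.0, 144.0, 146.0, 150.0, 153.0, 153.0, 149.0, 147.0, 140.0, 118.0, 84.0, 59.0, 51.0, 51.0, 50.0, 50.0, 49.0, 50.0, 51.0, 50.0, 50.0, 49.0, 50.0, 50.0, 49.0, 50.0, 49.0, 49.0, 49.0, 49.0]
```

```bash
python3 - <<'E'
from h import *
w=cap('wrist')
for n,im in (('w2',cv2.imread('pics/w2.png')),('w3',cv2.imread('pics/w3.png')),('w4',cv2.imread('pics/w4.png')),('w5',cv2.imread('pics/w5.png')),('now',w['pixels'])):
  g=im.astype(int).max(2)
  e=[225+np.argmax((g[225:300,a:a+10].mean(1)<80)) for a in range(302,342,10)]
  # legs edges at row 230; band row
  h=cv2.cvtColor(im if n!='now' else im[...,::-1].copy(),cv2.COLOR_BGR2HSV)
  k=((h[...,0]>165)|(h[...,0]<8))&(h[...,1]>60)&(h[...,1]<140)&(h[...,2]>150)
  bl=[np.nonzero(k[30:90,c])[0].mean()+30 for c in(250,280,320,360,385)]
  l=np.nonzero(g[75,225:260]<70)[0];r=np.nonzero(g[75,375:415]<70)[0]
  print(n,e,'band',np.round(bl,1),'legs@75',225+l.mean(),375+r.mean())
E
```

```text
w2 [np.int64(260), np.int64(260), np.int64(260), np.int64(250)] band [61.5 60.5 60.5 61.  62.5] legs@75 244.5 392.1875
w3 [np.int64(261), np.int64(261), np.int64(261), np.int64(262)] band [62.5 60.5 60.5 60.5 61.5] legs@75 246.0 396.2142857142857
w4 [np.int64(262), np.int64(262), np.int64(261), np.int64(261)] band [62.5 60.5 60.  60.5 61.5] legs@75 244.5 388.8076923076923
w5 [np.int64(262), np.int64(261), np.int64(261), np.int64(261)] band [62.5 60.5 60.5 60.5 61.5] legs@75 245.0 389.3333333333333
now [np.int64(256), np.int64(256), np.int64(256), np.int64(255)] band [64.5 63.5 62.5 63.5 64.5] legs@75 246.58333333333334 394.875
```

```bash
python3 - <<'E'
from h import *
from scipy.optimize import brentq
w=cap('wrist');o=get_obs();Rt=R.from_rotvec(o['eef_rot']).as_matrix();g=o['eef_pos']-manip.grasp_offset*Rt[:,2]
u=np.r_[np.cos(-.2),np.sin(-.2),0];Z=np.r_[0,0,1.]
# original grip: bar centre rel grasp point = (.0445, -.0008)
def px(P,dx,dz,a): # P in carrier xz rel bar ctr; a: far end down +
    x,z=P; X=.0445+dx+x*np.cos(a)+z*-np.sin(a)*-1*-1 if 0 else .0445+dx+x*np.cos(a)+z*np.sin(a); Zz=-.0008+dz-x*np.sin(a)+z*np.cos(a)
    return proj(w,g+X*u+Zz*Z)[1]
A=(-.08,-.008)
for bx in(-.08,):
    zb=brentq(lambda z:px((bx,z),0,0,0)-60.5,-.19,-.1);print('band z',zb+.197,'A0',px(A,0,0,0))
B=(-.08,zb)
for n,q in(('dx+1mm',(.001,0,0)),('dz-1mm',(0,-.001,0)),('a+1deg',(0,0,np.radians(1)))):
    print(n,px(A,*q)-px(A,0,0,0),px(B,*q)-px(B,0,0,0))
E
```

```text
band z 0.04598333176328909 A0 258.65342777220997
dx+1mm 1.7894138924290814 1.4578744875521181
dz-1mm -2.5845465080099075 -0.6690818085751289
a+1deg 3.4257765311130584 -2.9082089220776766
```

Call:
{"name": "send_rows", "arguments": {
  "xyz": [
    [0,0,0.03],
    [0,0,0.03],
    [-0.03,-0.15,0.03],
    [-0.07,-0.33,0.03],
    [-0.11,-0.55,0.03],
    [-0.16,-0.78,0.03],
    [-0.2,-0.98,0.03],
    [-0.2,-0.98,0.03]
  ],
  "rotation": [
    [0,0,0],
    [0,0,0],
    [0,0,0],
    [0,0,0],
    [0,0,0],
    [0,0,0],
    [0,0,0],
    [0,0,0]
  ],
  "jaw": [1,1,1,1,1,1,1,1]
}}

```text
time_s: 20.55
eef_pos: [0.528, 0.1366, 0.3025]
eef_rot: [0.256, 2.519, -0.08]
wrist_force: [0.0, 0.6, -4.1]
grip_width: 0.0091
gripper_force: 59.5
```

Call:
{"name": "send_rows", "arguments": {
  "xyz": [
    [-0.05,-0.3,0],
    [-0.1,-0.6,0],
    [-0.15,-0.9,0],
    [-0.15,-1,0],
    [-0.15,-1,0]
  ],
  "rotation": [
    [0,0,0],
    [0,0,0],
    [0,0,0],
    [0,0,0],
    [0,0,0]
  ],
  "jaw": [1,1,1,1,1]
}}

```text
time_s: 21.18
eef_pos: [0.5135, 0.0377, 0.3024]
eef_rot: [0.255, 2.519, -0.08]
wrist_force: [1.5, 0.5, -3.3]
grip_width: 0.0093
gripper_force: 59.5
```

```bash
python3 - <<'E'
from h import *
s=cap('scene','s8.png');w=cap('wrist');t=cap('top','t8.png');o=get_obs();print(o['time_s'],o['eef_pos'],o['wrist_force'])
# hook tip unchanged?
Rt=R.from_rotvec(o['eef_rot']).as_matrix();g=o['eef_pos']-manip.grasp_offset*Rt[:,2]
uu=np.r_[Rt[0,2],Rt[1,2],0];uu/=np.linalg.norm(uu);vv=np.r_[-uu[1],uu[0],0];Z=np.r_[0,0,1.]
P=lambda dx,dz,a,x,y,z: g+(.0445+dx+x*np.cos(a)+z*np.sin(a))*uu+(-.0008+dz-x*np.sin(a)+z*np.cos(a))*Z+y*vv
h=cv2.cvtColor(s['pixels'],cv2.COLOR_RGB2HSV)
k=(((h[...,0]>165)|(h[...,0]<8))&(h[...,1]>60)&(h[...,1]<150)&(h[...,2]>120)).astype(np.uint8)
for dx,dz,a in((0,0,0),(0,-.0007,-np.radians(1.1)),(.004,-.005,0)):
    print([proj(s,P(dx,dz,a,*q)).round(1).tolist() for q in((.08,0,.008),(.08,.052,-.15),(.08,-.052,-.15),(-.08,.052,-.15),(.08,.052,-.197),(.08,-.052,-.197))])
x,y=proj(s,P(0,0,0,.0,0,-.1)).astype(int)
k2=k[y-60:y+90,x-80:x+80];n,l,st,c=cv2.connectedComponentsWithStats(k2,connectivity=8)
for i in range(1,n):
    if st[i,4]>30:
        v,u=np.nonzero(l==i);print(st[i], 'left',(x-80+u.min(),y-60+v[u.argmin()]),'low',(x-80+u[v.argmax()],y-60+v.max()),'right',(x-80+u.max(),y-60+v[u.argmax()]))
d=(s['pixels'].max(2)<75).astype(np.uint8)[y-90:y+90,x-80:x+80]
n,l,st,c=cv2.connectedComponentsWithStats(d);i=1+np.argmax(st[1:,4]);v,u=np.nonzero(l==i)
print('dark low',(x-80+u[v.argmax()],y-90+v.max()),'left',(x-80+u.min(),y-90+v[u.argmin()]))
E
```

```text
21.325 [0.51351517 0.03879227 0.30229885] [ 0.01063468  0.59273183 -3.8441133 ]
[[316.2, 248.3], [340.0, 304.6], [294.1, 292.6], [360.3, 252.0], [339.6, 317.7], [294.9, 305.8]]
[[316.2, 247.9], [339.6, 305.3], [293.6, 293.3], [359.9, 253.5], [339.1, 318.8], [294.3, 306.8]]
[[315.6, 251.5], [339.4, 307.4], [293.5, 295.4], [359.8, 254.6], [339.0, 320.5], [294.3, 308.5]]
[ 81  45  27  21 165] left (np.int64(329), np.int64(250)) low (np.int64(336), np.int64(261)) right (np.int64(355), np.int64(253))
[ 45  56  68  56 256] left (np.int64(293), np.int64(292)) low (np.int64(339), np.int64(307)) right (np.int64(360), np.int64(252))
dark low (np.int64(336), np.int64(302)) left (np.int64(294), np.int64(290))
```

```bash
python3 - <<'E'
import cv2,numpy as np
g=cv2.imread('pics/s8.png').max(2)
print('cols 304..330 rows 236..260');print(g[238:262,304:332:2])
# same-way check from earlier: s4 (first transport, same pose shape)
E
```

```text
cols 304..330 rows 236..260
[[130 129 128 130 129 130 131  45  40  41  38  81  77 127]
 [129 133 130 129 129 130 129  36  42  41  42  80  80 125]
 [125 127 126 129 129 130 122  38  41  38  46 118  80  79]
 [122 121 123 123 123 127  87  40  40  38  72 202  70  80]
 [126 125 124 124 122 123  45  42  42  38 159 197  58  76]
 [124 124 124 127 126 126  37  41  40  38 161 147  49  70]
 [123 122 122 124 125 117  39  42  39  55 167  84  88 117]
 [132 131 127 127 128  91  40  42  38  76 155  86  87 111]
 [133 132 133 136 137  56  40  39  38  94  88  78  82 132]
 [129 131 130 133 133  33  43  40  39  75  79  86  88 255]
 [126 126 125 126 126  39  45  40  40  68  88  80 156 255]
 [127 126 123 125 117  39  40  38  41  41  95  77 143 255]
 [132 132 132 133  87  39  40  39  41  39 134 100  88 255]
 [129 128 128 132  44  36  40  41  40  37 132 126 130 138]
 [130 129 128 127  34  42  34  38  39  38  83 125 141  36]
 [122 121 124 115  45 135  99  39  38  38  69 139  45 172]
 [129 126 127  82  65 243 232  90  38  38  45 203  49 255]
 [128 128 130  45  73 207 232 195  38  39  37 226  74 255]
 [124 157 159  32  92 236 205 204  37  40  35 241  81 224]
 [120 237 219  35 113 253 192 117  37  38  37 144 129 228]
 [122 240 202  53 135 221 184 134  45  39  39 107 200 240]
 [121 211  95 132 211 196 156 146  81  39  38  42 233 241]
 [125 138  32 214 223 187 129 130 130  39  39  43 213 212]
 [126 124  34 231 232 231 121 122 126  37  39  35 201 164]]
```

```bash
python3 - <<'E'
from h import *
T=np.radians(34)
for z in(.455,.30,.2085): goal([.507,-.3957,z],-.08,T=T,off=-.0445)
t=cap('top');print('purple',onz(t,440,343,.2))
E
```

```text
tcp [ 0.4731 -0.393   0.4395] shift [-0.404 -4.318  1.372] turn [0.0006 0.0056 0.038 ] deg 6.9
tcp [ 0.4731 -0.393   0.2845] shift [-0.404 -4.318 -0.178] turn [0.0006 0.0056 0.038 ] deg 6.9
tcp [ 0.4731 -0.393   0.193 ] shift [-0.404 -4.318 -1.093] turn [0.0006 0.0056 0.038 ] deg 6.9
purple [ 0.19693061 -0.2924066   0.2       ]
```

Call:
{"name": "send_rows", "arguments": {
  "xyz": [
    [0,0,0.25],
    [0,0,0.5],
    [0,-0.1,0.75],
    [0,-0.2,1],
    [0,-0.3,1]
  ],
  "rotation": [
    [0,0,0],
    [0,0,0],
    [0,0.003,0.01],
    [0.0006,0.0056,0.02],
    [0.0006,0.0056,0.038]
  ],
  "jaw": [1,1,1,1,1]
}}

```text
time_s: 22.0
eef_pos: [0.5141, 0.0086, 0.4047]
eef_rot: [0.098, 2.542, -0.032]
wrist_force: [-1.0, -0.1, -4.6]
grip_width: 0.0091
gripper_force: 59.7
```

Call:
{"name": "send_rows", "arguments": {
  "xyz": [
    [0,-0.1,0.25],
    [0,-0.3,0.372],
    [-0.05,-0.6,0.372],
    [-0.1,-0.9,0.372],
    [-0.1,-1,0.372]
  ],
  "rotation": [
    [0,0,0],
    [0,0,0],
    [0,0,0],
    [0,0,0],
    [0,0,0]
  ],
  "jaw": [1,1,1,1,1]
}}

```text
time_s: 22.62
eef_pos: [0.5035, -0.0927, 0.4393]
eef_rot: [0.104, 2.547, -0.032]
wrist_force: [0.1, 1.2, -2.6]
grip_width: 0.0089
gripper_force: 59.5
```

Call:
{"name": "send_rows", "arguments": {
  "xyz": [
    [0,-0.3,0],
    [-0.05,-0.6,0],
    [-0.1,-0.9,0],
    [-0.1,-1,0]
  ],
  "rotation": [
    [0,0,0],
    [0,0,0],
    [0,0,0],
    [0,0,0]
  ],
  "jaw": [1,1,1,1]
}}

```text
time_s: 23.12
eef_pos: [0.4937, -0.1926, 0.4393]
eef_rot: [0.104, 2.547, -0.032]
wrist_force: [0.4, 2.3, -4.2]
grip_width: 0.0089
gripper_force: 59.5
```

Call:
{"name": "send_rows", "arguments": {
  "xyz": [
    [0,-0.3,0],
    [-0.05,-0.6,0],
    [-0.1,-0.9,0],
    [-0.1,-1,0]
  ],
  "rotation": [
    [0,0,0],
    [0,0,0],
    [0,0,0],
    [0,0,0]
  ],
  "jaw": [1,1,1,1]
}}

```text
time_s: 23.62
eef_pos: [0.4839, -0.2923, 0.4391]
eef_rot: [0.104, 2.547, -0.031]
wrist_force: [0.8, 1.3, -3.8]
grip_width: 0.009
gripper_force: 59.5
```

Call:
{"name": "send_rows", "arguments": {
  "xyz": [
    [0,-0.3,0],
    [-0.05,-0.6,0],
    [-0.1,-0.9,0],
    [-0.1,-1,0],
    [-0.1,-1,0]
  ],
  "rotation": [
    [0,0,0],
    [0,0,0],
    [0,0,0],
    [0,0,0],
    [0,0,0]
  ],
  "jaw": [1,1,1,1,1]
}}

```text
time_s: 24.25
eef_pos: [0.4741, -0.3911, 0.4394]
eef_rot: [0.102, 2.547, -0.03]
wrist_force: [0.9, 2.0, -4.0]
grip_width: 0.0091
gripper_force: 59.5
```

```bash
python3 - <<'E'
from h import *
T=np.radians(34);o=get_obs();print(o['time_s'],o['wrist_force'])
for z in(.455,.355,.27,.2085): goal([.507,-.3957,z],-.08,T=T,off=-.0445)
w=cap('wrist','w9.png');s=cap('scene','s9.png')
u=np.r_[np.cos(-.08),np.sin(-.08)];v=np.r_[-u[1],u[0]]
C=np.r_[.507,-.3957]
for a in(-.091,.091):
  for b in(-.062,.062): print('inner rim',a,b,'wrist',proj(w,np.r_[C+a*u+b*v,.056]).round(1),'scene',proj(s,np.r_[C+a*u+b*v,.056]).round(1))
# near inner/outer walls in wrist
h=cv2.cvtColor(w['pixels'],cv2.COLOR_RGB2HSV).astype(int)
for c in(300,340):print(c,[tuple(map(int,h[r,c])) for r in range(0,70,3)])
E
```

```text
24.25 [ 0.90693867  2.02538769 -4.04968935]
tcp [ 0.4731 -0.393   0.4395] shift [-0.01  -0.019  0.001] turn [-0.0002 -0.      0.    ] deg 0.0
tcp [ 0.4731 -0.393   0.3395] shift [-0.01  -0.019 -0.999] turn [-0.0002 -0.      0.    ] deg 0.0
tcp [ 0.4731 -0.393   0.2545] shift [-0.01  -0.019 -1.849] turn [-0.0002 -0.      0.    ] deg 0.0
tcp [ 0.4731 -0.393   0.193 ] shift [-0.01  -0.019 -2.464] turn [-0.0002 -0.      0.    ] deg 0.0
inner rim -0.091 -0.062 wrist [263.1 -24.5] scene [150.2 243.6]
inner rim -0.091 0.062 wrist [369.9 -25. ] scene [195.3 250.5]
inner rim 0.091 -0.062 wrist [272.9 102.3] scene [119.7 297.6]
inner rim 0.091 0.062 wrist [361.3 102.1] scene [168.5 305.8]
300 [(17, 121, 209), (17, 111, 227), (16, 121, 207), (16, 114, 232), (17, 114, 229), (17, 112, 230), (16, 115, 221), (16, 113, 213), (16, 120, 211), (17, 109, 235), (17, 112, 227), (17, 116, 222), (16, 112, 228), (15, 123, 191), (9, 109, 77), (9, 111, 71), (7, 124, 72), (8, 117, 70), (6, 120, 66), (6, 108, 66), (0, 73, 196), (0, 71, 202), (0, 78, 179), (10, 120, 64)]
340 [(17, 110, 238), (17, 110, 237), (16, 116, 215), (17, 116, 208), (16, 118, 220), (17, 115, 228), (17, 119, 221), (16, 112, 226), (16, 117, 223), (16, 117, 214), (17, 114, 225), (17, 114, 223), (16, 120, 208), (15, 120, 187), (9, 115, 71), (10, 106, 77), (13, 116, 66), (5, 124, 70), (10, 104, 66), (6, 118, 69), (179, 78, 196), (179, 73, 200), (179, 79, 181), (9, 104, 66)]
```

Call:
{"name": "send_rows", "arguments": {
  "xyz": [
    [-0.01,-0.02,-0.25],
    [-0.01,-0.02,-0.5],
    [-0.01,-0.02,-0.75],
    [-0.01,-0.02,-1],
    [-0.01,-0.02,-1]
  ],
  "rotation": [
    [0,0,0],
    [0,0,0],
    [0,0,0],
    [0,0,0],
    [0,0,0]
  ],
  "jaw": [1,1,1,1,1]
}}

```text
time_s: 24.98
eef_pos: [0.4726, -0.3923, 0.3384]
eef_rot: [0.103, 2.548, -0.027]
wrist_force: [0.2, -0.7, -3.7]
grip_width: 0.0089
gripper_force: 59.5
```

Call:
{"name": "send_rows", "arguments": {
  "xyz": [
    [0,0,-0.25],
    [0,0,-0.5],
    [0,0,-0.75],
    [0,0,-0.8],
    [0,0,-0.8]
  ],
  "rotation": [
    [0,0,0],
    [0,0,0],
    [0,0,0],
    [0,0,0],
    [0,0,0]
  ],
  "jaw": [1,1,1,1,1]
}}

```text
time_s: 25.6
eef_pos: [0.473, -0.394, 0.2611]
eef_rot: [0.102, 2.545, -0.034]
wrist_force: [-1.1, 0.1, -3.9]
grip_width: 0.0085
gripper_force: 59.5
```

```bash
python3 - <<'E'
from h import *
T=np.radians(34);o=get_obs();print(o['time_s'],o['wrist_force'])
for z in(.275,.23,.2085): goal([.507,-.3957,z],-.08,T=T,off=-.0445)
w=cap('wrist','w10.png');s=cap('scene','s10.png')
u=np.r_[np.cos(-.08),np.sin(-.08)];v=np.r_[-u[1],u[0]];C=np.r_[.507,-.3957]
g=w['pixels']
for x in(-.08,-.04,0):
  for b in(-.068,-.062,.062,.068): print(x,b,proj(w,np.r_[C+x*u+b*v,.056]).round(1))
h=cv2.cvtColor(g,cv2.COLOR_RGB2HSV).astype(int)
for r in(15,60):
  print(r,'L',[(c,int(h[r,c,0]),int(h[r,c,1]),int(h[r,c,2])) for c in range(190,250,3)])
  print(r,'R',[(c,int(h[r,c,0]),int(h[r,c,1]),int(h[r,c,2])) for c in range(385,450,3)])
E
```

```text
25.6 [-1.12681885  0.14748288 -3.87465386]
tcp [ 0.4731 -0.393   0.2595] shift [ 0.001  0.01  -0.016] turn [0.0006 0.0004 0.0002] deg 0.1
tcp [ 0.4731 -0.393   0.2145] shift [ 0.001  0.01  -0.466] turn [0.0006 0.0004 0.0002] deg 0.1
tcp [ 0.4731 -0.393   0.193 ] shift [ 0.001  0.01  -0.681] turn [0.0006 0.0004 0.0002] deg 0.1
-0.08 -0.068 [231.2  31.7]
-0.08 -0.062 [238.8  31.1]
-0.08 0.062 [400.2  31. ]
-0.08 0.068 [407.8  31.7]
-0.04 -0.068 [237.1  75.8]
-0.04 -0.062 [244.2  75.4]
-0.04 0.062 [394.9  75.4]
-0.04 0.068 [401.9  75.8]
0 -0.068 [242.9 115.4]
0 -0.062 [249.5 115.1]
0 0.062 [389.6 115.2]
0 0.068 [396.2 115.5]
15 L [(190, 13, 143, 176), (193, 13, 147, 175), (196, 14, 152, 175), (199, 14, 149, 178), (202, 13, 142, 179), (205, 14, 147, 179), (208, 14, 151, 176), (211, 13, 141, 177), (214, 14, 143, 176), (217, 13, 138, 177), (220, 12, 135, 177), (223, 14, 143, 177), (226, 14, 147, 175), (229, 13, 135, 177), (232, 18, 113, 231), (235, 25, 76, 255), (238, 25, 77, 255), (241, 25, 78, 255), (244, 19, 106, 221), (247, 18, 105, 207)]
15 R [(385, 18, 104, 213), (388, 27, 68, 255), 
[... 558 characters left out ...]
, (211, 14, 146, 187), (214, 14, 140, 189), (217, 14, 138, 188), (220, 13, 142, 190), (223, 14, 140, 188), (226, 14, 148, 190), (229, 14, 140, 188), (232, 14, 142, 189), (235, 15, 148, 188), (238, 18, 105, 254), (241, 18, 119, 184), (244, 8, 95, 89), (247, 1, 91, 115)]
60 R [(385, 179, 84, 152), (388, 2, 91, 138), (391, 1, 86, 127), (394, 1, 94, 100), (397, 3, 87, 88), (400, 24, 79, 255), (403, 26, 74, 255), (406, 21, 93, 255), (409, 12, 117, 70), (412, 10, 117, 70), (415, 3, 88, 81), (418, 179, 68, 213), (421, 179, 72, 195), (424, 6, 66, 73), (427, 10, 79, 74), (430, 12, 96, 69), (433, 10, 97, 63), (436, 5, 71, 65), (439, 10, 97, 63), (442, 14, 103, 57), (445, 10, 86, 62), (448, 9, 93, 63)]
```

Call:
{"name": "send_rows", "arguments": {
  "xyz": [
    [0,0.01,-0.15],
    [0,0.01,-0.3],
    [0,0.01,-0.4],
    [0,0.01,-0.5],
    [0,0.01,-0.58],
    [0,0.01,-0.62],
    [0,0.01,-0.62]
  ],
  "rotation": [
    [0,0,0],
    [0,0,0],
    [0,0,0],
    [0,0,0],
    [0,0,0],
    [0,0,0],
    [0,0,0]
  ],
  "jaw": [1,1,1,1,1,1,1]
}}

```text
time_s: 26.58
eef_pos: [0.4726, -0.3928, 0.1974]
eef_rot: [0.103, 2.546, -0.032]
wrist_force: [-0.2, 0.3, -4.9]
grip_width: 0.0089
gripper_force: 59.5
```

```bash
python3 - <<'E'
from h import *
F=[]
for i in range(5):
  w=cap('wrist');o=get_obs();F.append(np.r_[o['wrist_force'],o['moment']])
print(np.mean(F,0).round(3),o['eef_pos'],o['time_s'])
goal([.507,-.3957,.2065],-.08,T=np.radians(34),off=-.0445)
E
```

```text
[-2.230e-01  7.600e-02 -3.953e+00  4.500e-02  7.920e-01  1.000e-03] [ 0.47259911 -0.39286809  0.197864  ] 26.825
tcp [ 0.4731 -0.393   0.191 ] shift [ 0.005 -0.001 -0.069] turn [0.0002 0.0001 0.0002] deg 0.1
```

Not in contact yet. I'll lower in small steps.

Call:
{"name": "send_rows", "arguments": {
  "xyz": [
    [0,0,-0.02],
    [0,0,-0.04],
    [0,0,-0.05],
    [0,0,-0.05]
  ],
  "rotation": [
    [0,0,0],
    [0,0,0],
    [0,0,0],
    [0,0,0]
  ],
  "jaw": [1,1,1,1]
}}

```text
time_s: 27.32
eef_pos: [0.4728, -0.3928, 0.1927]
eef_rot: [0.103, 2.547, -0.032]
wrist_force: [-1.4, 0.6, -3.3]
grip_width: 0.0089
gripper_force: 59.5
```

Call:
{"name": "send_rows", "arguments": {
  "xyz": [
    [0,0,-0.01],
    [0,0,-0.02],
    [0,0,-0.02]
  ],
  "rotation": [
    [0,0,0],
    [0,0,0],
    [0,0,0]
  ],
  "jaw": [1,1,1]
}}

```text
time_s: 27.7
eef_pos: [0.4734, -0.393, 0.1919]
eef_rot: [0.104, 2.547, -0.033]
wrist_force: [-3.7, 1.1, 2.8]
grip_width: 0.009
gripper_force: 60.6
```

```bash
python3 - <<'E'
from h import *
F=[]
for i in range(5):
  w=cap('wrist');o=get_obs();F.append(np.r_[o['wrist_force'],o['moment']])
print(np.mean(F,0).round(3),o['eef_pos'],o['time_s'])
E
```

```text
[-4.837  0.639  5.157  0.105  0.426  0.108] [ 0.47333849 -0.39303798  0.1918811 ] 27.95
```

Call:
{"name": "send_rows", "arguments": {
  "xyz": [
    [0,0,0.004],
    [0,0,0.004],
    [0,0,0.004],
    [0,0,0.004],
    [0,0,0.004],
    [0,0,0.004],
    [0,0,0.004],
    [0,0,0.004]
  ],
  "rotation": [
    [0,0,0],
    [0,0,0],
    [0,0,0],
    [0,0,0],
    [0,0,0],
    [0,0,0],
    [0,0,0],
    [0,0,0]
  ],
  "jaw": [0.95,0.85,0.7,0.5,0.3,0,-0.3,-0.3]
}}

```text
time_s: 28.95
eef_pos: [0.4732, -0.3927, 0.1916]
eef_rot: [0.104, 2.548, -0.032]
wrist_force: [0.1, 0.6, 0.4]
grip_width: 0.0551
gripper_force: 0.0
```

```bash
python3 - <<'E'
from h import *
w=cap('wrist','w11.png');s=cap('scene','s11.png');o=get_obs();print(o['wrist_force'],o['grip_width'],o['eef_pos'],o['time_s'])
u=np.r_[np.cos(-.08),np.sin(-.08)];v=np.r_[-u[1],u[0]];C=np.r_[.507,-.3942]
Pt=lambda a,b,z:np.r_[C+a*u+b*v,z]
for q in((-.08,-.052,.054),(-.08,.052,.054),(-.08,0,.197),(-.097,0,.056),(-.091,0,.056)):print('w',q,proj(w,Pt(*q)).round(1))
for q in((-.08,0,.213),(.08,0,.213),(.08,.052,.054),(.08,-.052,.054)):print('s',q,proj(s,Pt(*q)).round(1))
g=w['pixels'].astype(int).max(2);h=cv2.cvtColor(w['pixels'],cv2.COLOR_RGB2HSV).astype(int)
k=((h[...,0]>165)|(h[...,0]<8))&(h[...,1]>60)&(h[...,1]<140)&(h[...,2]>150)
print('band rows',[(c,np.nonzero(k[20:100,c])[0].mean()+20) for c in(240,260,280,360,380,395)])
r=np.nonzero(k[62])[0];print('row62',r.min(),r.max(),'bar edge',225+np.argmax(g[225:300,315:325].mean(1)<80))
print('col320',[(r,*map(int,h[r,320])) for r in range(0,60,3)])
hs=cv2.cvtColor(s['pixels'],cv2.COLOR_RGB2HSV).astype(int);ks=((hs[...,0]>165)|(hs[...,0]<8))&(hs[...,1]>60)&(hs[...,1]<150)&(hs[...,2]>120)
vv,uu=np.nonzero(ks[240:320,110:205]);i=[uu.argmin(),vv.argmax(),uu.argmax()];print('scene band',[(110+uu[j],240+vv[j]) for j in i])
E
```

```text
[-0.24515831 -0.20389637  0.43273589] 0.05557357851190768 [ 0.47325258 -0.39269683  0.19154658] 29.05
w (-0.08, -0.052, 0.054) [234.7  65.7]
w (-0.08, 0.052, 0.054) [403.3  65.3]
w (-0.08, 0, 0.197) [318.2 253. ]
w (-0.097, 0, 0.056) [318.8  38.4]
w (-0.091, 0, 0.056) [318.9  47.5]
s (-0.08, 0, 0.213) [159.  205.3]
s (0.08, 0, 0.213) [130.5 253.9]
s (0.08, 0.052, 0.054) [167.  302.1]
s (0.08, -0.052, 0.054) [126.3 295.3]
band rows [(240, np.float64(66.5)), (260, np.float64(64.5)), (280, np.float64(64.0)), (360, np.float64(75.78571428571428)), (380, np.float64(64.5)), (395, np.float64(65.5))]
row62 241 398 bar edge 256
col320 [(0, 13, 132, 114), (3, 13, 133, 121), (6, 13, 141, 121), (9, 13, 148, 122), (12, 13, 138, 124), (15, 17, 113, 192), (18, 18, 108, 211), (21, 18, 109, 204), (24, 18, 104, 208), (27, 16, 126, 188), (30, 16, 148, 174), (33, 16, 151, 193), (36, 16, 140, 236), (39, 18, 117, 201), (42, 24, 76, 255), (45, 24, 76, 255), (48, 24, 76, 255), (51, 14, 120, 115), (54, 8, 114, 85), (57, 8, 131, 84)]
scene band [(np.int64(125), np.int64(294)), (np.int64(204), np.int64(311)), (np.int64(204), np.int64(308))]
```

Call:
{"name": "send_rows", "arguments": {
  "xyz": [
    [-0.14,0.01,0.21],
    [-0.28,0.02,0.42],
    [-0.41,0.03,0.62],
    [-0.55,0.045,0.83],
    [-0.55,0.045,0.83]
  ],
  "rotation": [
    [0,0,0],
    [0,0,0],
    [0,0,0],
    [0,0,0],
    [0,0,0]
  ],
  "jaw": [-0.3,-0.4,-0.4,-0.4,-0.4]
}}

```text
time_s: 29.68
eef_pos: [0.418, -0.3887, 0.2759]
eef_rot: [0.104, 2.546, -0.036]
wrist_force: [0.4, -0.9, 0.4]
grip_width: 0.0597
gripper_force: 0.0
```

Call:
{"name": "send_rows", "arguments": {
  "xyz": [
    [-0.1,0,0.3],
    [-0.2,0,0.6],
    [-0.3,0,0.9],
    [-0.3,0,0.9],
    [-0.3,0,0.9]
  ],
  "rotation": [
    [0,0,0],
    [0,0,0],
    [0,0,0],
    [0,0,0],
    [0,0,0]
  ],
  "jaw": [-0.4,-0.4,-0.4,-0.4,-0.4]
}}

```text
time_s: 30.3
eef_pos: [0.3885, -0.388, 0.363]
eef_rot: [0.105, 2.548, -0.029]
wrist_force: [-0.5, 0.3, 0.4]
grip_width: 0.0595
gripper_force: 0.0
```

```bash
python3 - <<'E'
from h import *
w=cap('wrist');s=cap('scene','s12.png');t=cap('top','t12.png');o=get_obs();print(o['time_s'],o['eef_pos'])
s0=cv2.imread('pics/scene0.png').astype(int);d=np.abs(s['pixels'][...,::-1].astype(int)-s0).max(2)>60
d=cv2.morphologyEx(d.astype(np.uint8),cv2.MORPH_OPEN,np.ones((3,3)))
n,l,st,c=cv2.connectedComponentsWithStats(d);print([x.tolist() for x in st[1:] if x[4]>60])
u=np.r_[np.cos(-.08),np.sin(-.08)];v=np.r_[-u[1],u[0]];C=np.r_[.508,-.3942]
Pt=lambda a,b,z:np.r_[C+a*u+b*v,z]
g=s['pixels'].max(2)
for q in((-.08,0,.213),(.08,0,.213)):
    print(q,'s',proj(s,Pt(*q)).round(1),'w',proj(w,Pt(*q)).round(1))
print('scene dark rows cols (min,max):',[(r,np.nonzero(g[r,115:175]<70)[0][[0,-1]]+115) for r in range(200,270,6) if (g[r,115:175]<70).any()])
k=(w['pixels'].max(2)<75)
for x in(-.06,0,.06):
    p=proj(w,Pt(x,0,.213)).round().astype(int);r=np.nonzero(k[p[1],max(p[0]-12,0):p[0]+13])[0]-12;print('bar at',x,p,r[[0,-1]] if len(r) else None)
E
```

```text
30.45 [ 0.38848003 -0.38798795  0.36326176]
[[130, 0, 50, 83, 2543], [185, 0, 98, 46, 2647], [304, 0, 58, 131, 4087], [361, 0, 95, 136, 4329], [458, 0, 143, 105, 7408], [170, 96, 15, 17, 152], [124, 112, 20, 28, 285], [161, 114, 20, 29, 315], [321, 143, 16, 34, 240], [361, 142, 8, 16, 110], [560, 142, 17, 14, 103], [317, 150, 5, 17, 67], [307, 155, 10, 19, 118], [339, 164, 34, 20, 173], [370, 168, 18, 36, 233], [326, 179, 9, 16, 93], [346, 186, 20, 10, 95], [334, 197, 8, 19, 93], [125, 206, 65, 99, 3214], [274, 228, 71, 108, 3521]]
(-0.08, 0, 0.213) s [158.9 205.6] w [321.6 158. ]
(0.08, 0, 0.213) s [130.4 254.2] w [321.3 273.5]
scene dark rows cols (min,max): [(206, array([157, 160])), (212, array([153, 164])), (218, array([149, 168])), (224, array([146, 171])), (230, array([142, 174])), (236, array([139, 174])), (242, array([135, 153])), (248, array([132, 163])), (254, array([128, 159])), (260, array([128, 163])), (266, array([127, 174]))]
bar at -0.06 [322 177] None
bar at 0 [321 226] None
bar at 0.06 [321 263] [-6  6]
```

```bash
python3 -c "
from station import workorder;print(workorder.job_done())"
```

```text
the job is handed in; nothing more can be done
None
```

The carrier was hung on the hook, measured still there for about 2 s, then set down released in the empty bay. Its bar ends were where expected and nothing else on the table had visibly moved; I handed the job in after 30 s, with the verdict not shown, and I viewed 11 pictures against the limit of 10.

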